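# Set up the painting station

## Task

Set up the little painting station for tonight. First turn the wobbly riser on the base until the long leg under its clipped corner drops into the base's pocket and all four feet stand firm, level, without rocking. Then slide the wide screen fully down into the slot of the back rail and the narrow one into the slot of the side rail, and set every metal pigment tin upright on the riser's deck; leave the paint pots, figure, bottles and glue stick where they are.

Things in the scene. Friction and masses are not known exactly. Their poses are not given: they have to be found in the camera images.
- base: fixed wooden station base, level on the desk. Plate 170 x 170 x 12 mm (top at z 12) with one square pocket in its top near the front left corner (x -46, y +46 mm), the corner away from both rails: slotted rails 24 mm wide, 22 mm high run along the back (+x) and the right (-y) edge. Origin: centre of the plate's underside; z up
- pocket (a point): centre of the floor of the base's pocket (23 mm square, 6 mm deep, floor 6 mm above the desk)
- back_slot (a point): centre of the floor (6 mm above the desk) of the slot in the back rail. The slot runs along the base's y, 147.6 mm long, 7.6 mm wide, 16 mm deep, chamfered 2 mm at the mouth (rail top 22 mm above the desk); for the wide screen
- side_slot (a point): centre of the floor (6 mm above the desk) of the slot in the right rail. The slot runs along the base's x, 107.6 mm long, 7.6 mm wide, 16 mm deep, chamfered 2 mm at the mouth; for the narrow screen
- riser: loose tray on legs, 0.3 kg, on the base in a wrong turn. Deck 130 x 130 x 6 mm (top at z 18) with one corner (-x, +y) clipped 30 mm, rimmed all round (rim 3 mm thick, top at z 28); gripping block 36 x 36 mm in its middle, z 18 to 38, sides along x and y; legs 11 mm thick at x, y = +-46. Origin: centre, level with the three short feet.
- long_foot (a point): centre of the tip of the riser's leg under the clipped corner (x -46, y +46, z -6 mm). This leg is 6 mm longer than the other three, so the riser leans 0.05 to 0.09 rad and rocks unless this foot stands in the pocket; then it is level, its axes along the base's, its origin 12 mm above the desk over the base's centre
- rack: fixed grey plastic rack 120 (x) x 170 (y) x 30 mm, with two slots along its y at x = -35 and +35 mm, 147 mm long, 8.5 mm wide, their floors 8 mm above the desk. Each holds one screen upright at the start, in either order. Origin: centre of the underside
- wide_screen: loose flat grey screen, 6 mm thick (x), 140 mm wide (y), 72 mm high (z), 70 g, upright in the rack at the start. Origin: centre of its lower edge
- narrow_screen: the same but 100 mm wide (y): 6 x 100 x 72 mm. Origin: centre of its lower edge
- tin_0: flat round pigment tin of bare metal, 34 mm across, 18 mm high, 50 g, closed; may be absent. Stands on the desk at the start. Origin: centre of its underside
- tin_1: flat round pigment tin of bare metal, 34 mm across, 18 mm high, 50 g, closed; may be absent. Stands on the desk at the start. Origin: centre of its underside
- tin_2: flat round pigment tin of bare metal, 34 mm across, 18 mm high, 50 g, closed; may be absent. Stands on the desk at the start. Origin: centre of its underside
- tin_3: flat round pigment tin of bare metal, 34 mm across, 18 mm high, 50 g, closed; may be absent. Stands on the desk at the start. Origin: centre of its underside
- ochre_pot: bystander: ochre paint pot with a black lid, 30 mm across, 49 mm high. Origin: centre of its underside
- figure: bystander: grey figure on a round black base, 26 mm across, 34 mm high. Origin: centre of its underside
- ink_bottle: bystander: black ink bottle, 29 mm across, 70 mm high. Origin: centre of its underside
- glue_stick: bystander: orange glue stick lying down, 74 x 17 x 17 mm. Origin: centre of its underside
- green_bottle: bystander: square bottle with green cap, 34 x 34 x 59 mm. Origin: centre of its underside

How it is judged:
By the outcome, as a careful person would: the job done as asked, in the order asked, and still so for the second after the job is handed in, with the robot touching nothing.
Of tin_0, tin_1, tin_2, tin_3 only 3 to 4 are there at a start; the rules pass over those that are not, and their reading is None.
At some moment in a run one of tin_0, tin_1, tin_2, tin_3 may be knocked a few centimetres aside while the robot is not near it.
It also fails if it takes over 208 s, if anything falls off the work surface, if the arm or the gripper's body presses on something with over 40 N, if the wrist force passes 120 N, or if a joint passes its speed limit or range.

## Robot

A 6-joint arm with a two-finger parallel gripper is mounted at the origin on the work surface; the furniture and walls round the work are solid. World frame = base frame: x ahead of the robot, y to its left, z up, the work surface at z = 0. Lengths are in m, angles in rad, forces in N, time in s.
With the tool pointing down it reaches from about 0.275 to 0.75 m from the base axis. Payload 10.2 kg.
Tool frame: the origin (TCP) lies at the very end of the fingers, on their centre line; the grasp point (between the pads) lies 19 mm behind it; z points along the fingers, y is the line along which they close (so a half turn about z gives the same grasp; the last joint's range is limited). The gripper opens to 88 mm and grips with 3 to 60 N. Pads are 18 mm wide; open, the fingers measure 123 mm over their backs; the gripper's body (75 mm by 187 mm) begins 45 mm behind the grasp point.
Start: joints at [-0.223, 0.313, 1.498, -0, 1.331, -0.223], TCP at [0.525, -0, 0.239] pointing down, gripper open.
Joint ranges: [-2.94, 2.94], [-0.97, 2.17], [0.19, 2.56], [-1.23, 4.37], [0.02, 3.11], [-2.88, 2.88]. Speed limits (rad/s): [2.39, 2.39, 3.01, 3.14, 3.14, 3.14].

## Interface

Orientations are given as a 3x3 rotation matrix whose columns are the frame's x, y, z axes.
In Python, from workcell import bot, grab_frame, camera_params, hand_in gives the robot as it stands (bot), with the cameras as plain functions and the job as plain functions.
- The arm moves only by the shell command python3 drive.py 'ROWS' [OPENING] [FORCE]. ROWS is a JSON object whose key "motion" holds a list of rows, 1 to 12 of them, each of 6 numbers: dx, dy, dz in m, then a rotation vector rx, ry, rz in rad; each row shifts and turns the commanded pose from where the row before left it, along the tool's axes as they then stand; what a row does not reach is not made up. A row lasts 1/8 s, in which the tool goes at most 0.0625 m and 0.188 rad, less where a joint would pass 70% of its speed; a pose out of reach is approached as far as the arm can. OPENING is the opening from 0.0 (shut) to 1.0 (fully open), set as the command begins (- or left out keeps the last). The fingers move at their own pace and stop on an object; FORCE is the grip in N (left out, the last holds). Time passes only in rows, so rows that do not move let the fingers close. It prints the time, the measured TCP pose, the force, the opening and the grip force at its end. Input that does not fit is refused with a message, and nothing moves.
- bot.get_state(): the state, without advancing time (a new reading comes with each control period).
- grab_frame(name): name is "scene" or "side" or "wrist"; returns the picture (480x640x3 uint8, red, green, blue); there is no depth.
- camera_params(name): a dict with "vfov" (degrees; the focal length in pixels is half the picture's height over the tangent of half this angle, whatever the lens; pixels are square), "cx", "cy" (the principal point, pixels), "R" (3x3) and "t" (3): a world point X has camera coordinates R X + t. Camera axes: x right, y down, z forward; pixel columns grow to the right and rows downward; lengths in m; the calibration is good to about 2 mm. A picture is of the moment at which its call begins: read the wrist's pose just before it. camera_params takes no time and is no camera call; for the wrist camera it gives the pose at the moment of the call.
- hand_in(): hands the job in; it is judged then, once.
The state is a dict: "time": time; "qpos": joint angles; "dq": joint speeds; "joint_efforts": joint torques, N m; "eef_pos": TCP position; "tcp_rot": TCP orientation; "contact_force": force on the tool from outside, world axes, zero at the start; "torque": the same for the moment, N m; "grip_width": opening from 0.0 (shut) to 1.0 (fully open); "grip_force": force on a finger pad.
Only numpy, scipy, OpenCV 4.12 (cv2) and the standard library are available. Lean on these libraries where they do the work, as an engineer would, in place of code of your own. Each camera call takes 0.05 s, during which the arm holds its last target. There are 200 camera calls.

## Working session

There is one attempt and no reset: what is moved stays moved. The work goes in short steps, Python scripts to look and compute and a shell command to move; the robot and the scene stay as the last step left them, time stands still between calls to the robot, and variables do not carry over. Pictures are saved under pics/ and viewed, at most 14 in all, crops included, and the job is handed in when it is done.

```bash
ls; mkdir -p pics
python3 - <<'E'
from workcell import bot, grab_frame, camera_params, hand_in
import cv2
s=bot.get_state(); print(s['time'],s['eef_pos'],s['tcp_rot'],s['grip_width'])
for n in ['scene','side','wrist']:
    p=camera_params(n); print(n,p)
    cv2.imwrite(f'pics/a_{n}.png',grab_frame(n)[:,:,::-1])
E
```

```text
drive.py
pics
workcell.py
0.0 [5.24770925e-01 2.43866711e-05 2.38167825e-01] [[ 1.81493403e-05  9.99999266e-01 -1.21148122e-03]
 [ 9.99999964e-01 -1.78269732e-05  2.66103650e-04]
 [ 2.66081858e-04 -1.21148600e-03 -9.99999231e-01]] 0.9995076700292369
scene {'vfov': 55.572021251187266, 'cx': 325.44948204470694, 'cy': 237.78240156529955, 'R': array([[ 0.63004583, -0.77638413, -0.01642994],
       [-0.52943145, -0.41397009, -0.74049383],
       [ 0.56810615,  0.47524358, -0.6718623 ]]), 't': array([-0.49187952,  0.2075169 ,  0.71295885])}
side {'vfov': 55.06782486333498, 'cx': 320.72413858322597, 'cy': 241.02056766116448, 'R': array([[ 0.94216105, -0.3349708 ,  0.01127478],
       [-0.15548435, -0.46663171, -0.87067759],
       [ 0.29691274,  0.81856546, -0.49172494]]), 't': array([-0.53625812,  0.01144314,  0.91167309])}
wrist {'vfov': 69.074864192523, 'cx': 319.6910628856928, 'cy': 237.6238336116329, 'R': array([[ 9.99999425e-01,  5.99056355e-04, -8.89985263e-04],
       [ 8.21931330e-04, -9.60953939e-01,  2.76707159e-01],
       [-6.89471662e-04, -2.76707731e-01, -9.60953878e-01]]), 't': array([-0.52488121, -0.03830111,  0.38825097])}
```

View pics/a_scene.png

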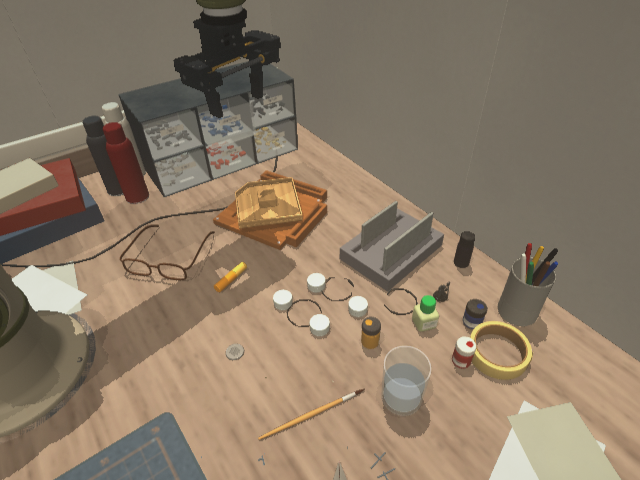

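View pics/a_side.png

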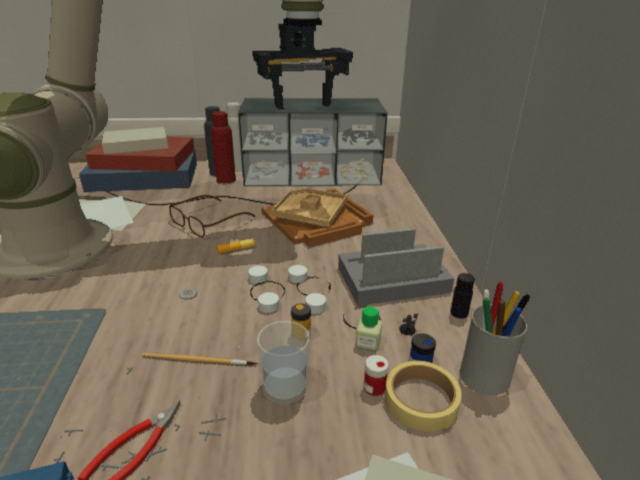

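View pics/a_wrist.png

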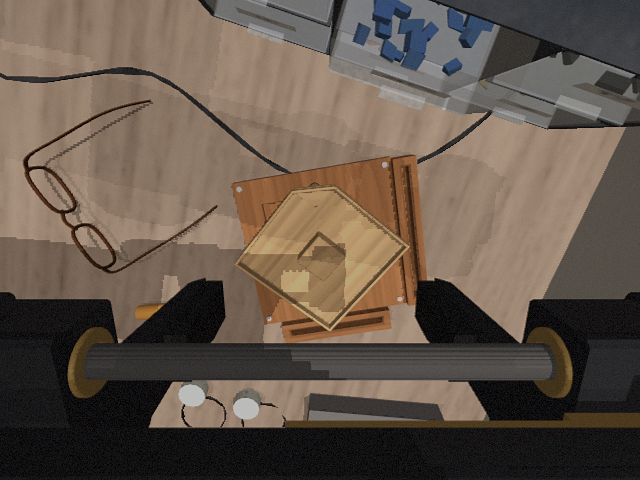

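The wrist view shows the base (centre about (330,250)) with its back rail on the right (+x) and its side rail at the bottom (-y). The riser is a diamond with its clip near the top, around (322,187). Four white/metal tins are visible in the scene view at about (283,299), (316,283), (358,306) and (319,325). Both screens are in the rack. I'll move towards -y for a second view.

```bash
cat > h.py <<'E'
from workcell import bot, grab_frame, camera_params, hand_in
import numpy as np, cv2, json
def snap(n,f):
    p=camera_params(n); im=grab_frame(n)[:,:,::-1].copy(); cv2.imwrite(f'pics/{f}.png',im)
    json.dump({k:np.asarray(v).tolist() for k,v in p.items()},open(f'pics/{f}.json','w')); return im
def ray(f,px):
    p=json.load(open(f'pics/{f}.json')); R=np.array(p['R']);t=np.array(p['t']); fl=240/np.tan(np.radians(p['vfov']/2))
    px=np.atleast_2d(np.array(px,float)); d=np.c_[(px[:,0]-p['cx'])/fl,(px[:,1]-p['cy'])/fl,np.ones(len(px))]@R
    return -R.T@t,d
def plane(f,px,z):
    c,d=ray(f,px); return c+d*((z-c[2])/d[:,2])[:,None]
def tri(obs):   # [(f,px)] -> point, residual
    A=np.zeros((3,3));b=np.zeros(3);L=[]
    for f,px in obs:
        c,d=ray(f,px);d=d[0]/np.linalg.norm(d[0]);M=np.eye(3)-np.outer(d,d);A+=M;b+=M@c;L.append((M,c))
    X=np.linalg.solve(A,b); return X,max(np.linalg.norm(M@(X-c)) for M,c in L)
def proj(f,X):
    p=json.load(open(f'pics/{f}.json')); fl=240/np.tan(np.radians(p['vfov']/2)); v=np.atleast_2d(X)@np.array(p['R']).T+p['t']
    return v[:,:2]/v[:,2:]*fl+[p['cx'],p['cy']]
def st():
    s=bot.get_state();return s
def go(X,yaw=None):
    """tool-frame delta to world point X (TCP); yaw = wanted world angle of tool x axis"""
    s=bot.get_state();R=np.array(s['tcp_rot']);print('t',s['time'],'delta tool',np.round(R.T@(np.array(X)-s['eef_pos']),4))
    if yaw is not None:
        a=np.arctan2(R[1,0],R[0,0]);d=(yaw-a+np.pi/2)%np.pi-np.pi/2;print('rz tool',round(-d,4))
def crop(f,x0,y0,x1,y1,k,out):
    im=cv2.imread(f'pics/{f}.png')[y0:y1,x0:x1];cv2.imwrite(f'pics/{out}.png',cv2.resize(im,None,fx=k,fy=k,interpolation=cv2.INTER_CUBIC))
E
python3 drive.py '{"motion":[[-0.05, 0, 0, 0, 0, 0], [-0.05, 0, 0, 0, 0, 0], [-0.05, 0, 0, 0, 0, 0], [-0.05, 0.02, 0, 0, 0, 0], [0, 0, 0, 0, 0, 0], [0, 0, 0, 0, 0, 0]]}'
python3 - <<'E'
from h import *
snap('wrist','w1')
E
```

```text
time: 0.9
eef_pos: [0.5448, -0.1994, 0.2384]
tcp_rot: [[-0.0, 1.0, -0.001], [1.0, 0.0, 0.001], [0.001, -0.001, -1.0]]
contact_force: [-0.9, 0.1, 0.7]
grip_width: 1.001
grip_force: 0.0
```

View pics/w1.png

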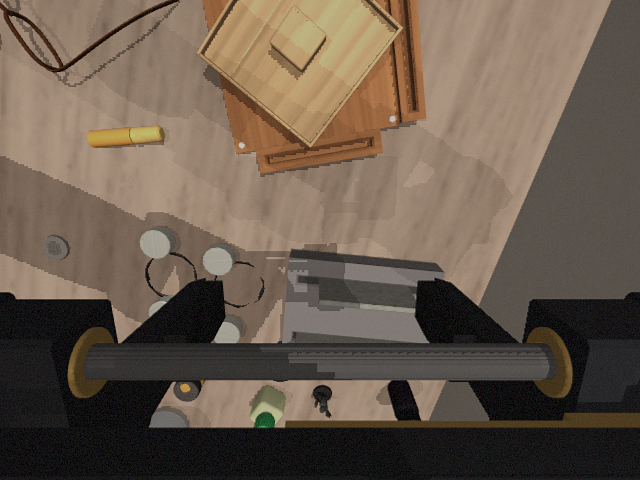

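This picture shows tins at (157,242), (218,261), (165,310) and (228,328), with the rack at about (360,300) partly hidden. The screw heads and side rail of the base are visible at (241,146), (392,119). I'll go further along -y to see the rack.

```bash
python3 drive.py '{"motion":[[-0.05, 0, 0, 0, 0, 0], [-0.05, 0, 0, 0, 0, 0], [-0.05, 0, 0, 0, 0, 0], [0, 0, 0, 0, 0, 0], [0, 0, 0, 0, 0, 0]]}'
python3 - <<'E'
from h import *
snap('wrist','w2')
E
```

```text
time: 1.58
eef_pos: [0.5453, -0.3485, 0.2389]
tcp_rot: [[-0.001, 1.0, 0.0], [1.0, 0.001, 0.0], [0.0, 0.0, -1.0]]
contact_force: [-0.6, 1.0, -0.1]
grip_width: 1.002
grip_force: 0.0
```

View pics/w2.png

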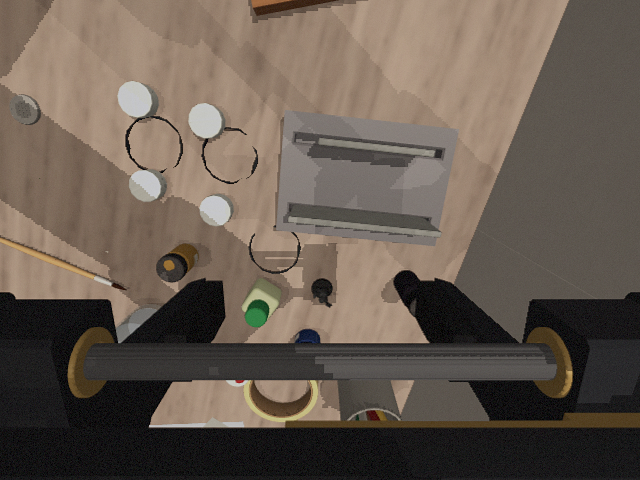

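View crops.

Rack fully visible. The upper slot, about (293,133)-(443,155), holds the shorter (narrow) screen; the lower slot, (288,208)-(440,233), holds the wide one. The tins are at (137,99), (206,121), (147,185) and (216,210). Next I'll crop the riser.

```bash
python3 - <<'E'
from h import *
crop('a_wrist',225,150,435,350,3,'c1')
crop('w1',190,0,435,180,3,'c1b')
import shutil
E
python3 - <<'E'
import cv2,numpy as np
a=cv2.imread('pics/c1.png');b=cv2.imread('pics/c1b.png');print(a.shape,b.shape)
E
```

```text
(600, 630, 3) (540, 735, 3)
```

View pics/c1.png

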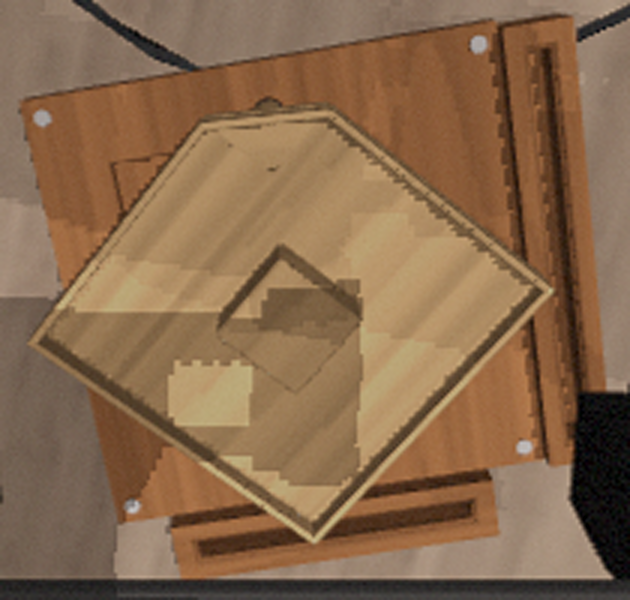

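View pics/c1b.png

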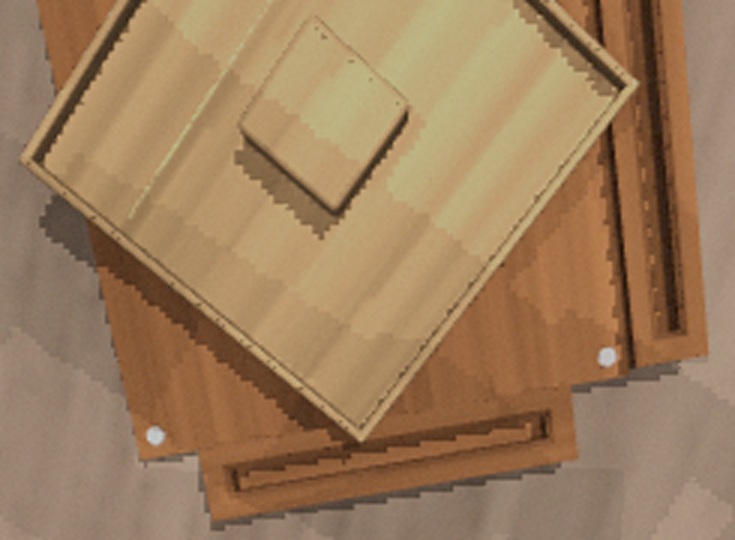

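The crops show the riser with its clip at the top and the pocket outline on the base at about (140,180) in the first crop. Four screw heads are visible, the block top is at (290,320), and both slots are partly visible. I'll triangulate the picked points.

Run:
```python
from h import *
np.set_printoptions(precision=4,suppress=True)
A=lambda u,v:[(225+u/3),(150+v/3)]
B=lambda u,v:[190+u/3,v/3]
blk=[((282,247),(313,17)),((360,315),(407,108)),((295,392),(335,209)),((218,325),(240,130))]
P=[]
for a,b in blk:
    X,r=tri([('a_wrist',A(*a)),('w1',B(*b))]);P.append(X);print('blk',X,r)
P=np.array(P);print('c',P.mean(0));
for i in range(4):
    d=P[(i+1)%4]-P[i];print(np.degrees(np.arctan2(d[1],d[0])),np.linalg.norm(d[:2]))
rim=[((30,345),(22,160)),((314,540),(361,438)),((552,290),(638,85))]
for a,b in rim: print('rim',*tri([('a_wrist',A(*a)),('w1',B(*b))]))
for u in [(203,122),(333,110)]: print('clip z.045',plane('a_wrist',A(*u),.045))
for a,b in [((132,507),(155,436)),((524,446),(607,356))]: print('screw',*tri([('a_wrist',A(*a)),('w1',B(*b))]))
S=plane('a_wrist',[A(*u) for u in [(42,118),(479,44),(524,446),(132,507)]],.012);print(S)
for i in range(4):
    d=S[(i+1)%4]-S[i];print(np.degrees(np.arctan2(d[1],d[0])),np.linalg.norm(d[:2]))
print('corner',plane('a_wrist',[A(22,100),A(122,522)],.012))
print('sideslot ends',plane('w1',[B(230,478),B(547,424)],.022))
print('sideslot a',plane('a_wrist',[A(197,549),A(474,507)],.022))
print('backslot top a',plane('a_wrist',[A(546,46)],.022),'bot w1',plane('w1',[B(674,332)],.022))
for a,b in [((25+172,549),(230,478)),((474,507),(547,424))]: print('ss tri',*tri([('a_wrist',A(*a)),('w1',B(*b))]))
```

```text
Traceback (most recent call last):
  File "h.py", line 15, in tri
    c,d=ray(f,px);d=d[0]/np.linalg.norm(d[0]);M=np.eye(3)-np.outer(d,d);A+=M;b+=M@c;L.append((M,c))
        ~~~^^^^^^
  File "h.py", line 7, in ray
    p=json.load(open(f'pics/{f}.json')); R=np.array(p['R']);t=np.array(p['t']); fl=240/np.tan(np.radians(p['vfov']/2))
                ~~~~^^^^^^^^^^^^^^^^^^
FileNotFoundError: [Errno 2] No such file or directory: 'pics/a_wrist.json'
```

```bash
cat > m1.py <<'E'
from h import *
np.set_printoptions(precision=4,suppress=True)
A=lambda u,v:[(225+u/3),(150+v/3)]
B=lambda u,v:[190+u/3,v/3]
blk=[((282,247),(313,17)),((360,315),(407,108)),((295,392),(335,209)),((218,325),(240,130))]
P=[]
for a,b in blk:
    X,r=tri([('a_wrist',A(*a)),('w1',B(*b))]);P.append(X);print('blk',X,r)
P=np.array(P);print('c',P.mean(0));
for i in range(4):
    d=P[(i+1)%4]-P[i];print(np.degrees(np.arctan2(d[1],d[0])),np.linalg.norm(d[:2]))
rim=[((30,345),(22,160)),((314,540),(361,438)),((552,290),(638,85))]
for a,b in rim: print('rim',*tri([('a_wrist',A(*a)),('w1',B(*b))]))
for u in [(203,122),(333,110)]: print('clip z.045',plane('a_wrist',A(*u),.045))
for a,b in [((132,507),(155,436)),((524,446),(607,356))]: print('screw',*tri([('a_wrist',A(*a)),('w1',B(*b))]))
S=plane('a_wrist',[A(*u) for u in [(42,118),(479,44),(524,446),(132,507)]],.012);print(S)
for i in range(4):
    d=S[(i+1)%4]-S[i];print(np.degrees(np.arctan2(d[1],d[0])),np.linalg.norm(d[:2]))
print('corner',plane('a_wrist',[A(22,100),A(122,522)],.012))
print('backslot top a',plane('a_wrist',[A(546,46)],.022),'bot w1',plane('w1',[B(674,332)],.022))
for a,b in [((197,549),(230,478)),((474,507),(547,424))]: print('ss tri',*tri([('a_wrist',A(*a)),('w1',B(*b))]))
E
python3 - <<'E'
import json,numpy as np
p={'vfov': 69.074864192523, 'cx': 319.6910628856928, 'cy': 237.6238336116329, 'R': [[ 9.99999425e-01,  5.99056355e-04, -8.89985263e-04],
       [ 8.21931330e-04, -9.60953939e-01,  2.76707159e-01],
       [-6.89471662e-04, -2.76707731e-01, -9.60953878e-01]], 't': [-0.52488121, -0.03830111,  0.38825097]}
json.dump(p,open('pics/a_wrist.json','w'))
E
python3 m1.py
```

```text
blk [ 0.5238 -0.0211  0.0446] 0.0004574396777125494
blk [ 0.5504 -0.0445  0.0464] 0.00036975655912868845
blk [ 0.5289 -0.0716  0.0491] 0.00018216013430171946
blk [ 0.5018 -0.0494  0.0429] 0.000419660597998589
c [ 0.5262 -0.0466  0.0457]
-41.34623133300288 0.03543895445234806
-128.43259931581213 0.03454656680938971
140.7662629800238 0.035040018125679695
52.13709478521228 0.03585979046629562
rim [ 0.4366 -0.0572  0.0418] 2.7844493206369086e-05
rim [ 0.536  -0.1365  0.0366] 0.00012007646169270545
rim [ 0.617  -0.0372  0.041 ] 0.00016472618429248093
clip z.045 [[0.4986 0.021  0.045 ]]
clip z.045 [[0.5407 0.0249 0.045 ]]
screw [ 0.4647 -0.1365  0.0122] 9.631685578414727e-05
screw [ 0.6184 -0.1103  0.0113] 3.602305434131958e-05
[[ 0.4389  0.0175  0.012 ]
 [ 0.5927  0.0434  0.012 ]
 [ 0.6182 -0.11    0.012 ]
 [ 0.4648 -0.1366  0.012 ]]
9.55613107852108 0.1560081766898914
-80.56374546880372 0.1554863169334155
-170.1579401273396 0.15576543928536496
99.52656438346952 0.1562633258690522
corner [[ 0.4322  0.0239  0.012 ]
 [ 0.4605 -0.1432  0.012 ]]
backslot top a [[0.6137 0.0435 0.022 ]] bot w1 [[ 0.6376 -0.1034  0.022 ]]
ss tri [ 0.491  -0.1501  0.0207] 5.8688342695960915e-05
ss tri [ 0.5983 -0.1323  0.0194] 0.0003794035094613049
```

Base: screws form a 156 mm square, so the centre is (0.5287, -0.0464), the yaw 9.6° and the slot centres are at ±97 mm. Riser: yaw about -38.95°, block top at z≈0.046 and centre (0.5265, -0.0468). It therefore needs +48.5° (0.847 rad) about world z. Next I'll go above the block.

```bash
python3 drive.py '{"motion":[[0.06, -0.004, 0, 0, 0, 0], [0.06, -0.005, 0, 0, 0, 0], [0.06, -0.005, 0.02, 0, 0, 0], [0.06, -0.005, 0.03, 0, 0, 0], [0.06, 0, 0.03, 0, 0, 0], [0, 0, 0.03, 0, 0, 0.17], [0, 0, 0.03, 0, 0, 0.17], [0, 0, 0, 0, 0, 0.17], [0, 0, 0, 0, 0, 0.17], [0, 0, 0, 0, 0, 0], [0, 0, 0, 0, 0, 0]]}' 0.65 30
python3 - <<'E'
from h import *
go([.5265,-.0468,.030],np.radians(51.05))
E
```

```text
time: 3.0
eef_pos: [0.5263, -0.0586, 0.1036]
tcp_rot: [[0.625, 0.78, 0.0], [0.78, -0.625, -0.0], [0.0, 0.0, -1.0]]
contact_force: [-0.4, 0.4, -0.8]
grip_width: 0.646
grip_force: 0.0
t 3.0 delta tool [ 0.0093 -0.0073  0.0735]
rz tool 0.0041
```

```bash
python3 drive.py '{"motion":[[0.0093, -0.0073, 0.02, 0, 0, 0.004], [0, 0, 0.03, 0, 0, 0], [0, 0, 0.015, 0, 0, 0], [0, 0, 0.0085, 0, 0, 0], [0, 0, 0, 0, 0, 0], [0, 0, 0, 0, 0, 0]]}'; python3 drive.py '{"motion":[[0, 0, 0, 0, 0, 0], [0, 0, 0, 0, 0, 0], [0, 0, 0, 0, 0, 0], [0, 0, 0, 0, 0, 0], [0, 0, 0, 0, 0, 0]]}' 0 40
```

```text
time: 3.75
eef_pos: [0.5267, -0.0472, 0.0333]
tcp_rot: [[0.631, 0.776, 0.0], [0.776, -0.631, 0.0], [0.0, 0.0, -1.0]]
contact_force: [-14.7, 4.0, 38.7]
grip_width: 0.651
grip_force: 19.3
time: 4.38
eef_pos: [0.5268, -0.0464, 0.0333]
tcp_rot: [[0.631, 0.776, 0.0], [0.776, -0.631, 0.001], [0.001, -0.001, -1.0]]
contact_force: [-13.6, 8.9, 37.8]
grip_width: 0.404
grip_force: 53.1
```

```bash
python3 drive.py '{"motion":[[0, 0, -0.006, 0, 0, 0], [0, 0, -0.007, 0, 0, 0], [0, 0, -0.01, 0, 0, 0], [0, 0, 0, 0, 0, 0], [0, 0, 0, 0, 0, 0]]}'
python3 - <<'E'
from h import *
snap('wrist','w3');snap('scene','s3')
go([.5287,-.0464,.053],np.radians(99.6))
a=cv2.imread('pics/w3.png');b=cv2.imread('pics/s3.png')[150:270,190:350]
b=cv2.resize(b,None,fx=2.4,fy=2.4,interpolation=cv2.INTER_CUBIC);a=a[60:,120:530]
h=np.zeros((max(a.shape[0],b.shape[0]),a.shape[1]+b.shape[1],3),np.uint8);h[:a.shape[0],:a.shape[1]]=a;h[:b.shape[0],a.shape[1]:]=b;cv2.imwrite('pics/c3.png',h);print(h.shape)
E
```

```text
time: 5.0
eef_pos: [0.5265, -0.0475, 0.0525]
tcp_rot: [[0.632, 0.775, -0.0], [0.775, -0.632, 0.0], [-0.0, -0.0, -1.0]]
contact_force: [-0.6, 0.7, -2.9]
grip_width: 0.403
grip_force: 47.5
t 5.1 delta tool [ 0.0022  0.0011 -0.0007]
rz tool -0.8515
(420, 794, 3)
```

View pics/c3.png

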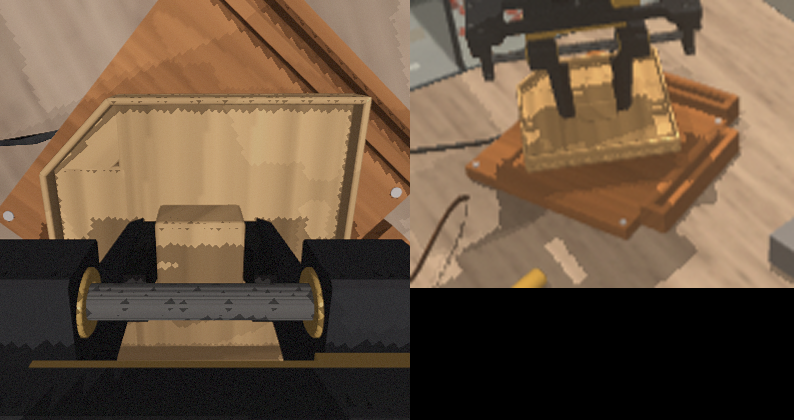

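The riser is lifted cleanly (-2.9 N, matching its weight), with the clip on the tool's left. Next, turn it and lower.

```bash
python3 drive.py '{"motion":[[0.0022, 0.0011, -0.002, 0, 0, -0.17], [0, 0, 0, 0, 0, -0.17], [0, 0, 0, 0, 0, -0.17], [0, 0, 0, 0, 0, -0.17], [0, 0, 0, 0, 0, -0.1715], [0, 0, 0, 0, 0, 0], [0, 0, 0, 0, 0, 0]]}'
python3 - <<'E'
from h import *
go([.5287,-.0464,.042],np.radians(99.6))
E
```

```text
time: 5.98
eef_pos: [0.5288, -0.0464, 0.0546]
tcp_rot: [[-0.163, 0.987, -0.0], [0.987, 0.163, 0.0], [0.0, -0.0, -1.0]]
contact_force: [-0.7, -0.1, -2.6]
grip_width: 0.406
grip_force: 47.5
t 5.975 delta tool [ 0.     -0.0001  0.0126]
rz tool -0.0034
```

```bash
python3 drive.py '{"motion":[[0, 0, 0.007, 0, 0, -0.003], [0, 0, 0.006, 0, 0, 0], [0, 0, 0.003, 0, 0, 0], [0, 0, 0.002, 0, 0, 0], [0, 0, 0, 0, 0, 0]]}'; python3 drive.py '{"motion":[[0, 0, 0.002, 0, 0, 0], [0, 0, 0, 0, 0, 0]]}'; python3 drive.py '{"motion":[[0, 0, 0.001, 0, 0, 0], [0, 0, 0, 0, 0, 0]]}'
```

```text
time: 6.6
eef_pos: [0.5288, -0.0464, 0.0366]
tcp_rot: [[-0.17, 0.986, -0.0], [0.986, 0.17, 0.0], [0.0, -0.0, -1.0]]
contact_force: [0.8, -0.5, -2.8]
grip_width: 0.403
grip_force: 47.5
time: 6.85
eef_pos: [0.5288, -0.0464, 0.0346]
tcp_rot: [[-0.17, 0.986, -0.0], [0.986, 0.17, 0.0], [0.0, -0.0, -1.0]]
contact_force: [-0.5, -0.1, -3.1]
grip_width: 0.406
grip_force: 47.5
time: 7.1
eef_pos: [0.5288, -0.0464, 0.0337]
tcp_rot: [[-0.17, 0.985, -0.0], [0.985, 0.17, 0.0], [0.0, -0.0, -1.0]]
contact_force: [1.0, -0.2, -1.9]
grip_width: 0.404
grip_force: 47.5
```

```bash
python3 drive.py '{"motion":[[0, 0, 0.001, 0, 0, 0], [0, 0, 0, 0, 0, 0]]}'|grep -E 'pos|cont';python3 drive.py '{"motion":[[0, 0, 0.001, 0, 0, 0], [0, 0, 0, 0, 0, 0]]}'|grep -E 'pos|cont'; python3 drive.py '{"motion":[[0, 0, 0.001, 0, 0, 0.003], [0, 0, 0, 0, 0, 0]]}'|grep -E 'pos|cont'
```

```text
eef_pos: [0.5289, -0.0464, 0.0329]
contact_force: [-0.9, 0.2, -0.3]
eef_pos: [0.529, -0.0463, 0.0322]
contact_force: [-1.7, 3.4, 4.1]
eef_pos: [0.5292, -0.0462, 0.0314]
contact_force: [-1.7, 4.2, 6.9]
```

```bash
python3 drive.py '{"motion":[[0, 0, 0, 0, 0, 0], [0, 0, 0, 0, 0, 0], [0, 0, 0, 0, 0, 0]]}' 0.6; python3 drive.py '{"motion":[[0, 0, -0.03, 0, 0, 0], [0, 0, -0.06, 0, 0, 0], [0.02, 0, -0.06, 0, 0, 0], [0.03, 0, -0.05, 0, 0, 0], [0, 0, 0, 0, 0, 0], [0, 0, 0, 0, 0, 0]]}'
python3 - <<'E'
from h import *
snap('wrist','w4'); crop('w4',160,110,500,360,2.35,'c4')
E
```

```text
time: 8.22
eef_pos: [0.5288, -0.0465, 0.0306]
tcp_rot: [[-0.167, 0.986, -0.0], [0.986, 0.167, -0.0], [-0.0, -0.0, -1.0]]
contact_force: [0.0, -0.3, 0.4]
grip_width: 0.606
grip_force: 0.0
time: 8.98
eef_pos: [0.5202, 0.0025, 0.229]
tcp_rot: [[-0.167, 0.986, -0.001], [0.986, 0.167, 0.0], [0.0, -0.001, -1.0]]
contact_force: [0.2, 0.4, -0.8]
grip_width: 0.599
grip_force: 0.0
```

View pics/c4.png

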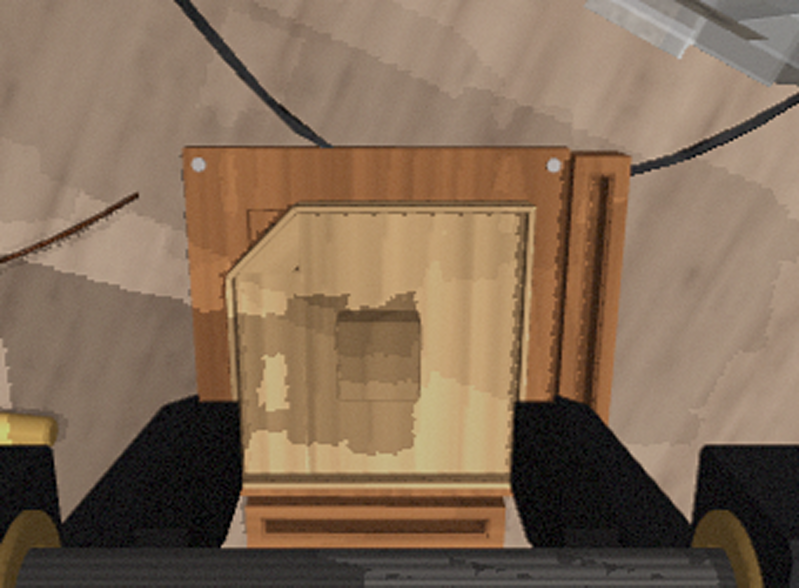

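The riser now looks square with the base, its clip over the pocket (clip edge (232,275)-(292,208)). I'll check level and placement numerically. Block contact at TCP 0.0325 fits a deck at 0.030.

Run:
```python
from h import *
np.set_printoptions(precision=4,suppress=True)
C=lambda u,v:[160+u/2.35,110+v/2.35]
c0=np.array([.5287,-.0464]);a=np.radians(9.6);Rb=np.array([[np.cos(a),np.sin(a)],[-np.sin(a),np.cos(a)]])
def bf(X): X=np.atleast_2d(X);return np.c_[(X[:,:2]-c0)@Rb.T*1000,X[:,2]*1000]
print('screws',bf(plane('w4',[C(198,164),C(553,164)],.012)))
print('rim z40',bf(plane('w4',[C(535,205),C(511,493),C(244,493),C(292,206),C(228,276)],.040)))
print('block z50',bf(plane('w4',[C(336,320),C(420,320),C(418,400),C(338,400)],.050)))
print('rail ss',bf(plane('w4',[C(262,526),C(490,526)],.022)),bf(plane('w4',[C(602,178)],.022)))
```

```text
screws [[-78.0235  78.2683  12.    ]
 [ 77.7207  78.3851  12.    ]]
rim z40 [[ 65.3484  64.9268  40.    ]
 [ 61.6269 -66.9989  40.    ]
 [-59.847  -67.1503  40.    ]
 [-34.3851  64.4329  40.    ]
 [-62.1259  34.7473  40.    ]]
block z50 [[-16.4258  18.54    50.    ]
 [ 18.3777  18.5738  50.    ]
 [ 18.0868 -17.1732  50.    ]
 [-16.0247 -17.2105  50.    ]]
rail ss [[-55.1194 -95.1411  22.    ]
 [ 55.5786 -94.9968  22.    ]] [[96.929 73.606 22.   ]]
```

The riser sits within about 1 mm of the base centre and square. First contact came at TCP 0.0325; with the long foot outside the pocket it would have been at 0.036 or more, so the foot is in the pocket. The lower rim picks were fingertips and can be ignored. Now a second view of the rack.

```bash
python3 drive.py '{"motion":[[-0.053, 0.003, 0, 0, 0, 0], [-0.053, 0.003, 0, 0, 0, 0], [-0.053, 0.003, 0, 0, 0, 0], [-0.053, 0.003, 0, 0, 0, 0], [-0.053, 0.003, 0, 0, 0, 0], [-0.053, 0.003, 0, 0, 0, 0], [-0.05, 0.001, 0, 0, 0, 0], [0, 0, 0, 0, 0, 0], [0, 0, 0, 0, 0, 0], [0, 0, 0, 0, 0, 0]]}' 0.35
python3 - <<'E'
from h import *
snap('wrist','w5')
p=proj('w5',[plane('w2',[367,180],.03)[0]])[0].astype(int);print(p, plane('w2',[367,180],.03),bot.get_state()['qpos'])
x,y=p; x0=max(0,min(x-100,440)); y0=max(0,y-90)
crop('w2',265,95,465,255,3,'k1');crop('w5',x0,y0,x0+200,y0+160,3,'k2');print(x0,y0)
k=np.vstack([cv2.resize(cv2.imread('pics/%s.png'%f),(500,400),interpolation=cv2.INTER_AREA) for f in('k1','k2')])[:800]
k=np.hstack([k[:400],k[400:]]); k=cv2.resize(k,(800,320));cv2.imwrite('pics/c5.png',k)
E
```

```text
time: 10.28
eef_pos: [0.6007, -0.356, 0.23]
tcp_rot: [[-0.168, 0.986, -0.0], [0.986, 0.168, 0.0], [0.0, -0.0, -1.0]]
contact_force: [0.2, 0.2, -0.4]
grip_width: 0.351
grip_force: 0.0
[318 172] [[ 0.59329756 -0.31892123  0.03      ]] [-7.02285841e-01  7.29028920e-01  8.70804857e-01  3.93822439e-05
  1.54179686e+00 -8.70949712e-01]
218 82
```

View pics/c5.png

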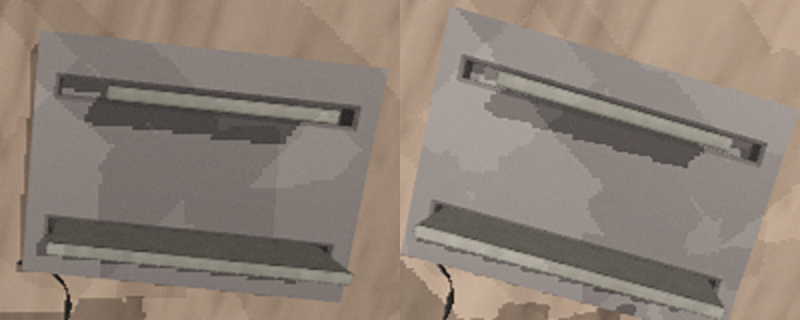

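Both views show the narrow screen in the upper slot, with top ends at (107,92)-(340,118) on the left. The wide screen is in the lower slot, with top ends at (46,249)-(350,280). I'll triangulate these and find the tins by colour.

Run:
```python
from h import *
np.set_printoptions(precision=4,suppress=True)
L=lambda u,v:('w2',[265+u/2,95+v/2]); R=lambda u,v:('w5',[218+(u-400)/2,82+v/2])
for n,l,r in [('narrow',[(107,92),(340,118)],[(497,80),(735,143)]),('wide',[(46,249),(350,280)],[(415,232),(720,312)])]:
    P=[tri([L(*a),R(*b)]) for a,b in zip(l,r)]
    A,B=P[0][0],P[1][0];print(n,A,B,P[0][1],P[1][1],'mid',(A+B)/2,'len',np.linalg.norm(B-A),'ang',np.degrees(np.arctan2(B[1]-A[1],B[0]-A[0])))
    q=plane('w2',[L(*a)[1] for a in l],.08);print(q,np.linalg.norm(q[1]-q[0]))
c=plane('w2',[L(*a)[1] for a in [(38,30),(385,70),(340,302),(22,270)]],.03);print('rack',c,c.mean(0))
for i in range(4):
    d=c[(i+1)%4]-c[i];print(np.degrees(np.arctan2(d[1],d[0])),np.linalg.norm(d))
# tins
for f in ('w2','w5'):
    im=cv2.imread(f'pics/{f}.png');h=cv2.cvtColor(im,cv2.COLOR_BGR2HSV);m=((h[...,1]<40)&(h[...,2]>165)).astype(np.uint8)
    m=cv2.morphologyEx(m,cv2.MORPH_OPEN,np.ones((3,3)))
    n,_,s,ce=cv2.connectedComponentsWithStats(m)
    for i in range(1,n):
        if 300<s[i,4]<2500 and s[i,1]<260: print(f,s[i],ce[i].round(1),plane(f,ce[i],.018))
```

```text
narrow [ 0.5444 -0.2811  0.0763] [ 0.6455 -0.2905  0.0741] 0.00048256329871045224 0.0008363936050078026 mid [ 0.595  -0.2858  0.0752] len 0.10151438791165643 ang -5.301769647758293
[[ 0.5445 -0.2806  0.08  ]
 [ 0.6434 -0.2911  0.08  ]] 0.09940153249690264
wide [ 0.5167 -0.3499  0.0735] [ 0.6529 -0.3606  0.0848] 0.00011586134790985385 0.000401652838406102 mid [ 0.5848 -0.3553  0.0791] len 0.13704544841171784 ang -4.507206608011833
[[ 0.5173 -0.3483  0.08  ]
 [ 0.6546 -0.3624  0.08  ]] 0.1379512694593455
rack [[ 0.5114 -0.2526  0.03  ]
 [ 0.6792 -0.2706  0.03  ]
 [ 0.6684 -0.3885  0.03  ]
 [ 0.4998 -0.3712  0.03  ]] [ 0.5897 -0.3207  0.03  ]
-6.1017327047491365 0.16877373764446937
-95.24175848932396 0.11842218725085911
174.1444651240846 0.1694061058737838
84.44966505638764 0.11914229499986521
w2 [118  81  34  36 951] [134.1  98.7] [[ 0.3637 -0.2416  0.018 ]]
w2 [189 103  32  35 896] [204.5 120.1] [[ 0.4309 -0.2614  0.018 ]]
w2 [130 170  31  31 729] [144.8 185. ] [[ 0.3626 -0.326   0.018 ]]
w2 [200 196  30  29 706] [214.7 210.1] [[ 0.4335 -0.3526  0.018 ]]
w5 [  69   25   36   40 1140] [86.4 44.8] [[ 0.364  -0.2417  0.018 ]]
w5 [ 142   63   35   38 1049] [159.1  81.3] [[ 0.4311 -0.2616  0.018 ]]
w5 [231 119  54  39 974] [254.  140.3] [[ 0.5256 -0.2998  0.018 ]]
w5 [ 69 122  34  35 890] [ 85.6 139.1] [[ 0.362  -0.3266  0.018 ]]
w5 [142 162  32  33 827] [157.5 177.7] [[ 0.4334 -0.3527  0.018 ]]
```

Everything agrees with the stated sizes: rack centre (0.590,-0.321), yaw -5.9°, screen top about 80 mm, slot spacing ±35 mm. Four tins are consistent across both views. I'll grasp the wide screen at (0.586,-0.3554), tool x at 174.1°.

```bash
python3 drive.py '{"motion":[[0, 0, 0.01, 0, 0, -0.18], [0, 0, 0.01, 0, 0, -0.18], [0, 0, 0.01, 0, 0, -0.18], [0, 0, 0.01, 0, 0, -0.18], [0, 0, 0.01, 0, 0, -0.18], [0, 0, 0.01, 0, 0, -0.18], [0, 0, 0.01, 0, 0, -0.18], [0, 0, 0, 0, 0, -0.04], [0, 0, 0, 0, 0, 0], [0, 0, 0, 0, 0, 0]]}' 0.35
python3 - <<'E'
from h import *
go([.586,-.3554,.050],np.radians(174.1))
E
```

```text
time: 11.58
eef_pos: [0.6008, -0.3567, 0.1604]
tcp_rot: [[-0.995, 0.104, 0.0], [0.104, 0.995, -0.0], [-0.0, -0.0, -1.0]]
contact_force: [0.2, 1.0, 0.4]
grip_width: 0.354
grip_force: 0.0
t 11.575 delta tool [ 0.0149 -0.0002  0.1104]
rz tool -0.0008
```

```bash
python3 drive.py '{"motion":[[0.0149, -0.0002, 0.03, 0, 0, 0], [0, 0, 0.04, 0, 0, 0], [0, 0, 0.03, 0, 0, 0], [0, 0, 0.0104, 0, 0, 0], [0, 0, 0, 0, 0, 0]]}'|grep -E 'pos|cont'; python3 drive.py '{"motion":[[0, 0, 0, 0, 0, 0], [0, 0, 0, 0, 0, 0], [0, 0, 0, 0, 0, 0], [0, 0, 0, 0, 0, 0]]}' 0 30; python3 drive.py '{"motion":[[0, 0, -0.02, 0, 0, 0], [0, 0, -0.04, 0, 0, 0], [0, 0, -0.05, 0, 0, 0], [0, 0, 0, 0, 0, 0], [0, 0, 0, 0, 0, 0]]}';python3 - <<'E'
from h import *
s=snap('side','sd1');cc=snap('scene','sc1')
a=np.radians(9.6);ex=np.array([np.cos(a),np.sin(a)]);c=np.array([.5287,-.0464]);print('back',c+.097*ex)
go(list(c+.097*ex)+[.16],np.radians(99.6))
E
```

```text
eef_pos: [0.586, -0.3557, 0.0499]
contact_force: [-0.5, -0.6, 1.1]
time: 12.7
eef_pos: [0.586, -0.356, 0.0503]
tcp_rot: [[-0.995, 0.103, 0.001], [0.103, 0.995, -0.001], [-0.001, -0.001, -1.0]]
contact_force: [-0.8, -0.0, 4.4]
grip_width: 0.066
grip_force: 30.0
time: 13.32
eef_pos: [0.5855, -0.3554, 0.1593]
tcp_rot: [[-0.995, 0.103, -0.001], [0.103, 0.995, 0.001], [0.001, 0.001, -1.0]]
contact_force: [-0.1, 0.3, -1.4]
grip_width: 0.065
grip_force: 30.0
back [ 0.62434162 -0.03022343]
t 13.425 delta tool [-0.0053  0.3274 -0.0013]
rz tool 1.2999
```

```bash
python3 drive.py '{"motion":[[0, 0.05, 0, 0, 0, 0], [0, 0.05, 0, 0, 0, 0], [0, 0.05, 0, 0, 0, 0.1], [0, 0.05, 0, 0, 0, 0.1], [0, 0.045, 0, 0, 0, 0.18], [0.03, 0.02, 0, 0, 0, 0.18], [0.03, 0, 0, 0, 0, 0.18], [0, 0, 0, 0, 0, 0.18], [0, 0, 0, 0, 0, 0.18], [0, 0, 0, 0, 0, 0.18], [0, 0, 0, 0, 0, 0], [0, 0, 0, 0, 0, 0]]}';python3 - <<'E'
from h import *
go([.6243,-.0302,.16],np.radians(99.6))
E
```

```text
time: 14.92
eef_pos: [0.5837, -0.0644, 0.1591]
tcp_rot: [[-0.19, 0.982, -0.001], [0.982, 0.19, 0.0], [0.0, -0.001, -1.0]]
contact_force: [-0.3, -0.5, -1.1]
grip_width: 0.065
grip_force: 30.0
t 14.925 delta tool [ 0.0259  0.0464 -0.0009]
rz tool 0.0234
```

```bash
python3 drive.py '{"motion":[[0.0259, 0.0464, 0, 0, 0, 0.0234], [0, 0, 0, 0, 0, 0], [0, 0, 0, 0, 0, 0], [0, 0, 0, 0, 0, 0]]}' >/dev/null;python3 - <<'E'
from h import *
go([.6243,-.0302,.070],np.radians(99.6))
E
```

```text
t 15.425 delta tool [0.0008 0.0003 0.0897]
rz tool -0.0035
```

```bash
python3 drive.py '{"motion":[[0.0008, 0.0003, 0.04, 0, 0, -0.0035], [0, 0, 0.04, 0, 0, 0], [0, 0, 0.01, 0, 0, 0], [0, 0, 0, 0, 0, 0]]}'|grep -E 'pos|cont|rot'; for i in 1; do python3 drive.py '{"motion":[[0, 0, 0.003, 0, 0, 0], [0, 0, 0.002, 0, 0, 0], [0, 0, 0, 0, 0, 0]]}'; done|grep -E 'pos|cont'; python3 drive.py '{"motion":[[0, 0, 0.002, 0, 0, 0], [0, 0, 0.002, 0, 0, 0], [0, 0, 0, 0, 0, 0]]}'|grep -E 'pos|cont'
```

```text
eef_pos: [0.625, -0.0299, 0.0703]
tcp_rot: [[-0.167, 0.986, 0.0], [0.986, 0.167, -0.0], [-0.0, 0.0, -1.0]]
contact_force: [-0.0, -0.3, -0.6]
eef_pos: [0.6249, -0.0295, 0.065]
contact_force: [-0.4, 0.6, -0.4]
eef_pos: [0.6258, -0.0295, 0.0641]
contact_force: [-7.1, 2.3, 23.0]
```

The screen stopped at rail-top height (bottom at about 0.022), so it is slightly off the slot. I'll back off and look.

```bash
python3 drive.py '{"motion":[[0, 0, -0.005, 0, 0, 0], [0, 0, -0.005, 0, 0, 0], [0, 0, 0, 0, 0, 0]]}'|grep -E 'pos|cont'
python3 - <<'E'
from h import *
a=snap('wrist','w6');b=snap('scene','s6');c=snap('side','d6')
# montage
p=proj('s6',[[.625,-.03,.04]])[0].astype(int);q=proj('d6',[[.625,-.03,.04]])[0].astype(int)
print(p,q)
cb=cv2.resize(b[p[1]-50:p[1]+50,p[0]-70:p[0]+70],(420,300),interpolation=cv2.INTER_CUBIC)
cd=cv2.resize(c[q[1]-50:q[1]+50,q[0]-60:q[0]+60],(360,300),interpolation=cv2.INTER_CUBIC)
top=np.hstack([cb,cd]); w=cv2.resize(a[120:400,:],(640,280));w=np.hstack([w,np.zeros((280,140,3),np.uint8)])
cv2.imwrite('pics/c6.png',np.vstack([top,w]))
E
```

```text
eef_pos: [0.6249, -0.0296, 0.0708]
contact_force: [-0.4, 0.1, -0.7]
[291 175] [348 194]
```

View pics/c6.png

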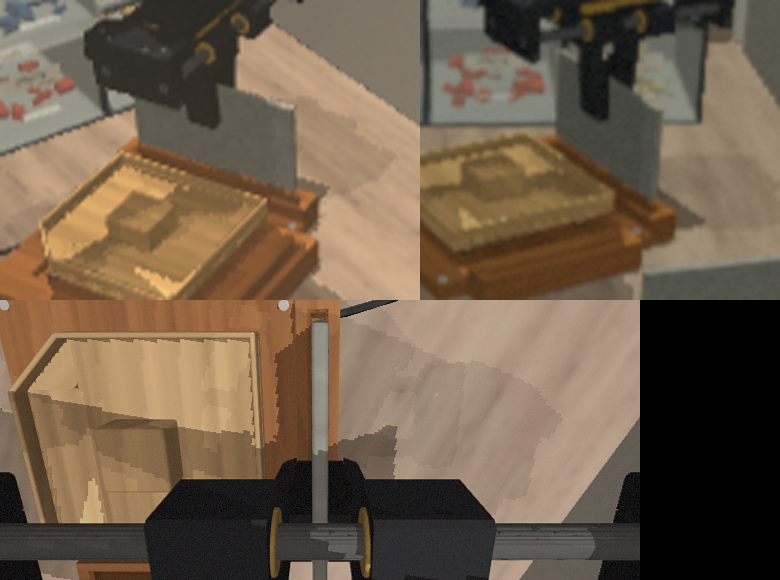

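The wrist view shows the slot's end at about (318,133) and the screen's near end at (319,142). The scene and side views show the screen upright over the rail. Now to compute the offsets.

Run:
```python
from h import *
np.set_printoptions(precision=2,suppress=True)
c0=np.array([.5287,-.0464]);a=np.radians(9.6);Rb=np.array([[np.cos(a),np.sin(a)],[-np.sin(a),np.cos(a)]])
bf=lambda X:np.c_[(X[:,:2]-c0)@Rb.T*1000,X[:,2]*1000]
print('screws',bf(plane('w6',[[3,125],[283,125]],.012)))
s=bot.get_state();print('tcp',bf(np.array([s['eef_pos']])),s['tcp_rot'])
im=cv2.imread('pics/w6.png')
g=cv2.cvtColor(im,cv2.COLOR_BGR2GRAY)
for r in (126,129,132,135,138,141,150,170,200,240): print(r,g[r,288:344].tolist())
```

```text
screws [[-78.13  77.8   12.  ]
 [ 77.51  77.9   12.  ]]
tcp [[97.44  0.64 70.24]] [[-0.17  0.99 -0.  ]
 [ 0.99  0.17  0.  ]
 [ 0.   -0.   -1.  ]]
126 [172, 128, 112, 119, 86, 72, 72, 123, 125, 129, 125, 127, 126, 122, 124, 123, 124, 127, 126, 124, 125, 122, 119, 115, 119, 118, 115, 118, 122, 124, 128, 132, 132, 128, 131, 128, 128, 130, 131, 133, 128, 131, 129, 134, 130, 130, 127, 128, 130, 131, 135, 130, 133, 134, 137, 138]
129 [111, 116, 121, 85, 69, 77, 78, 107, 114, 112, 114, 113, 116, 112, 120, 122, 127, 127, 126, 106, 103, 100, 97, 96, 96, 98, 94, 95, 93, 102, 105, 109, 104, 103, 104, 102, 100, 91, 91, 90, 97, 129, 132, 130, 128, 125, 127, 129, 129, 131, 132, 136, 107, 75, 72, 58]
132 [116, 117, 120, 86, 73, 75, 72, 99, 114, 116, 112, 112, 112, 115, 115, 116, 123, 131, 124, 109, 103, 101, 101, 94, 90, 88, 83, 88, 81, 82, 86, 86, 86, 82, 84, 81, 78, 86, 84, 84, 108, 133, 130, 131, 128, 128, 127, 128, 130, 132, 131, 139, 81, 55, 58, 59]
135 [115, 112, 83, 74, 72, 74, 76, 101, 111, 113, 113, 114, 114, 114, 114, 110, 113, 112, 109, 97, 98, 98, 84, 61, 63, 64, 67, 71, 70, 71, 75, 75,
[... 990 characters left out ...]
 66, 65, 63, 57, 84, 112, 127, 134, 143, 146, 142, 143, 146, 144, 143, 145, 146, 144, 138, 136, 136, 83, 102, 108, 106, 107, 103, 109, 109, 107, 111, 111, 129, 142, 143, 144, 149]
200 [78, 82, 76, 76, 75, 76, 76, 81, 75, 67, 72, 73, 75, 75, 70, 74, 72, 75, 74, 70, 66, 61, 64, 66, 112, 124, 131, 142, 145, 146, 148, 144, 150, 150, 150, 152, 151, 148, 137, 136, 102, 107, 111, 108, 110, 110, 115, 114, 115, 117, 117, 139, 140, 140, 139, 138]
240 [75, 74, 78, 75, 76, 74, 77, 74, 77, 69, 69, 68, 65, 62, 68, 71, 71, 80, 74, 70, 64, 65, 62, 60, 105, 119, 129, 138, 141, 141, 143, 143, 143, 145, 145, 144, 144, 137, 134, 128, 91, 109, 115, 112, 114, 113, 112, 121, 119, 122, 122, 127, 129, 125, 130, 126]
```

Run:
```python
from h import *
np.set_printoptions(precision=2,suppress=True)
c0=np.array([.5287,-.0464]);a=np.radians(9.6);Rb=np.array([[np.cos(a),np.sin(a)],[-np.sin(a),np.cos(a)]])
bf=lambda X:np.c_[(X[:,:2]-c0)@Rb.T*1000,X[:,2]*1000]
print('rail',bf(plane('w6',[[295,132],[339.7,132]],.022)))
print('mouth',bf(plane('w6',[[306.8,129.5],[328.2,129.5],[317.5,128.5]],.022)))
print('screen top edge',bf(plane('w6',[[312,170],[327.6,170],[312,240],[327.6,240]],.1003)))
print('end',bf(plane('w6',[[319.6,143]],.1003)),bf(plane('w6',[[319.6,136.5]],.0283)))
print(proj('w6',[np.r_[c0+Rb.T@[.097,.07],.0283],np.r_[c0+Rb.T@[.097,.07],.1003]]))
```

```text
rail [[ 84.79  74.04  22.  ]
 [108.55  74.06  22.  ]]
mouth [[ 91.07  75.32  22.  ]
 [102.43  75.32  22.  ]
 [ 96.75  75.83  22.  ]]
screen top edge [[ 95.36  61.14 100.3 ]
 [100.45  61.15 100.3 ]
 [ 95.23  37.33 100.3 ]
 [100.62  37.33 100.3 ]]
end [[ 97.84  69.65 100.3 ]] [[97.86 71.74 28.3 ]]
[[317.93 140.01]
 [316.97 141.85]]
```

Rail and slot centre are at base x = 96.7 mm; the screen is at 97.9 mm. The contact force also pointed to -x, so I'll shift tool y by -1.2 mm and retry.

```bash
python3 drive.py '{"motion":[[-0.0005, -0.0012, 0, 0, 0, 0], [0, 0, 0.004, 0, 0, 0], [0, 0, 0.002, 0, 0, 0], [0, 0, 0, 0, 0, 0]]}'|grep -E 'pos|cont'; python3 drive.py '{"motion":[[0, 0, 0.0015, 0, 0, 0], [0, 0, 0.001, 0, 0, 0], [0, 0, 0, 0, 0, 0]]}'|grep -E 'pos|cont'; python3 drive.py '{"motion":[[0, 0, 0.001, 0, 0, 0], [0, 0, 0.001, 0, 0, 0], [0, 0, 0, 0, 0, 0]]}'|grep -E 'pos|cont'
```

```text
eef_pos: [0.6236, -0.0302, 0.0643]
contact_force: [0.1, -0.2, 0.0]
eef_pos: [0.6237, -0.0302, 0.062]
contact_force: [-1.0, 0.1, -0.2]
eef_pos: [0.6237, -0.0302, 0.06]
contact_force: [-0.4, 0.0, -0.4]
```

Entering freely. Continue down to the floor (TCP ≈ 0.048).

```bash
python3 drive.py '{"motion":[[0, 0, 0.003, 0, 0, 0], [0, 0, 0.003, 0, 0, 0], [0, 0, 0.003, 0, 0, 0], [0, 0, 0.0015, 0, 0, 0], [0, 0, 0, 0, 0, 0]]}'|grep -E 'pos|cont'; python3 drive.py '{"motion":[[0, 0, 0.001, 0, 0, 0], [0, 0, 0.001, 0, 0, 0], [0, 0, 0, 0, 0, 0]]}'|grep -E 'pos|cont'
```

```text
eef_pos: [0.6237, -0.0302, 0.0495]
contact_force: [0.0, -0.1, -1.0]
eef_pos: [0.6239, -0.0302, 0.0482]
contact_force: [-1.6, 0.0, 6.0]
```

It is on the slot floor. Release, rise, and go for the narrow screen.

```bash
python3 drive.py '{"motion":[[0, 0, 0, 0, 0, 0], [0, 0, 0, 0, 0, 0], [0, 0, 0, 0, 0, 0]]}' 0.35 >/dev/null; python3 drive.py '{"motion":[[0, 0, -0.02, 0, 0, 0], [0, 0, -0.05, 0, 0, 0], [0, 0, -0.04, 0, 0, 0], [-0.03, 0, 0, 0, 0, -0.18], [-0.03, 0, 0, 0, 0, -0.18], [0, 0, 0, 0, 0, -0.18], [0, 0, 0, 0, 0, -0.18], [0, 0, 0, 0, 0, -0.18], [0, 0, 0, 0, 0, -0.18], [0, 0, 0, 0, 0, -0.18], [0, 0, 0, 0, 0, 0], [0, 0, 0, 0, 0, 0]]}'
python3 - <<'E'
from h import *
snap('scene','s7')
go([.594,-.2859,.16],np.radians(174.1))
E
```

```text
time: 21.32
eef_pos: [0.6389, -0.088, 0.1575]
tcp_rot: [[-0.989, 0.146, -0.0], [0.146, 0.989, 0.0], [0.0, 0.0, -1.0]]
contact_force: [0.4, 0.3, -0.4]
grip_width: 0.351
grip_force: 0.0
t 21.375 delta tool [ 0.0156 -0.2023 -0.0025]
rz tool -0.0431
```

```bash
python3 drive.py '{"motion":[[0.0156, -0.052, 0, 0, 0, -0.0431], [0, -0.05, 0, 0, 0, 0], [0, -0.05, 0, 0, 0, 0], [0, -0.05, 0, 0, 0, 0], [0, 0, 0, 0, 0, 0], [0, 0, 0, 0, 0, 0]]}' >/dev/null
python3 - <<'E'
from h import *
go([.594,-.2859,.05],np.radians(174.1))
snap('wrist','w7')
# screens seen from here: check narrow top edge location
E
```

```text
t 22.125 delta tool [ 0.0071 -0.0009  0.1074]
rz tool 0.002
```

```bash
python3 drive.py '{"motion":[[0.0071, -0.0009, 0.03, 0, 0, 0.002], [0, 0, 0.04, 0, 0, 0], [0, 0, 0.03, 0, 0, 0], [0, 0, 0.0074, 0, 0, 0], [0, 0, 0, 0, 0, 0]]}'|grep -E 'pos|cont'; python3 drive.py '{"motion":[[0, 0, 0, 0, 0, 0], [0, 0, 0, 0, 0, 0], [0, 0, 0, 0, 0, 0], [0, 0, 0, 0, 0, 0]]}' 0 30; python3 drive.py '{"motion":[[0, 0, -0.02, 0, 0, 0], [0, 0, -0.04, 0, 0, 0], [0, 0, -0.05, 0, 0, 0], [0, 0, 0, 0, 0, 0], [0, 0, 0, 0, 0, 0]]}';python3 - <<'E'
from h import *
a=np.radians(9.6);ey=np.array([-np.sin(a),np.cos(a)]);ex=np.array([np.cos(a),np.sin(a)]);c=np.array([.5287,-.0464]);T=c-.0967*ey;print(T)
go(list(T)+[.16],np.radians(189.6))
E
```

```text
eef_pos: [0.5944, -0.2861, 0.0509]
contact_force: [-0.2, 0.1, 0.2]
time: 23.3
eef_pos: [0.5942, -0.2868, 0.0508]
tcp_rot: [[-0.995, 0.102, 0.001], [0.102, 0.995, -0.0], [-0.001, -0.0, -1.0]]
contact_force: [-1.2, 0.6, 3.2]
grip_width: 0.062
grip_force: 30.0
time: 23.92
eef_pos: [0.5936, -0.2865, 0.1599]
tcp_rot: [[-0.995, 0.102, -0.001], [0.102, 0.995, 0.0], [0.001, 0.0, -1.0]]
contact_force: [0.2, 0.2, -1.6]
grip_width: 0.059
grip_force: 30.0
[ 0.54482654 -0.14174582]
t 23.925 delta tool [0.0633 0.1391 0.    ]
rz tool -0.2697
```

```bash
python3 drive.py '{"motion":[[0.03, 0.05, 0, 0, 0, -0.1], [0.0333, 0.05, 0, 0, 0, -0.17], [0, 0.04, 0, 0, 0, 0], [0, 0, 0, 0, 0, 0], [0, 0, 0, 0, 0, 0]]}' |grep -E 'pos|cont'
python3 - <<'E'
from h import *
go([.5448,-.1417,.0740],np.radians(189.6))
E
```

```text
eef_pos: [0.5293, -0.1449, 0.1596]
contact_force: [-0.0, -0.1, -0.1]
t 24.55 delta tool [-0.0159  0.0006  0.0856]
rz tool 0.0002
```

```bash
python3 drive.py '{"motion":[[-0.0159, 0.0006, 0.03, 0, 0, 0], [0, 0, 0.04, 0, 0, 0], [0, 0, 0.0156, 0, 0, 0], [0, 0, 0, 0, 0, 0], [0, 0, 0, 0, 0, 0]]}' |grep -E 'pos|cont'
python3 - <<'E'
from h import *
np.set_printoptions(precision=2,suppress=True)
im=snap('wrist','w8')
c0=np.array([.5287,-.0464]);a=np.radians(9.6);Rb=np.array([[np.cos(a),np.sin(a)],[-np.sin(a),np.cos(a)]])
wp=lambda x,y,z:np.r_[c0+Rb.T@[x/1000,y/1000],z/1000]
s=bot.get_state();print('tcp',(np.array(s['eef_pos'])[:2]-c0)@Rb.T*1000)
for n,v in [('mouth end',(-55.8,-96.7,22)),('rail+',(-54,-84.7,22)),('rail-',(-54,-108.7,22)),('screen end top',(-50,-96.7,103)),('scr bot',(-50,-96.7,31)),('screw',(-78,-78,12))]: print(n,proj('w8',wp(*v)))
x,y=proj('w8',wp(-54.8,-96.7,22))[0].astype(int)
g=cv2.cvtColor(im,cv2.COLOR_BGR2GRAY)
print('x0',x-30)
for r in range(y-4,y+60,6): print(r,g[r,x-30:x+31].tolist())
E
```

```text
eef_pos: [0.5456, -0.1418, 0.0759]
contact_force: [-0.4, -0.0, -0.4]
tcp [  0.74 -96.74]
mouth end [[320.78 164.08]]
rail+ [[342.18 167.37]]
rail- [[299.37 167.34]]
screen end top [[321.25 199.68]]
scr bot [[320.8  176.33]]
screw [[353.66 122.99]]
x0 290
161 [111, 110, 109, 107, 109, 109, 111, 110, 106, 95, 91, 96, 102, 101, 107, 107, 106, 102, 102, 104, 103, 104, 100, 103, 101, 98, 94, 94, 90, 95, 98, 96, 97, 98, 101, 101, 97, 100, 98, 96, 97, 100, 99, 96, 100, 103, 104, 106, 110, 105, 103, 105, 104, 112, 107, 110, 110, 108, 107, 110, 106]
167 [107, 109, 108, 104, 106, 106, 107, 106, 96, 95, 97, 96, 100, 101, 106, 105, 104, 104, 104, 100, 101, 86, 89, 88, 78, 79, 86, 88, 81, 82, 75, 82, 81, 85, 87, 89, 89, 74, 84, 83, 83, 85, 98, 97, 102, 102, 101, 105, 106, 104, 104, 102, 124, 151, 152, 154, 150, 152, 150, 150, 150]
173 [112, 117, 113, 114, 108, 114, 108, 110, 108, 111, 93, 99, 98, 104, 102, 106, 105, 108, 102, 104, 101, 89, 89, 89, 83, 99, 103, 104, 100, 94, 96, 97, 101, 103, 106, 106, 97, 71, 81, 83, 76, 91, 141, 146, 150, 143, 150, 150, 150, 148, 148, 150, 144, 145, 140, 141, 14
[... 1563 characters left out ...]
102, 102, 99, 99, 103, 101, 102, 99, 102, 103, 98, 95, 87, 79, 73, 67, 81, 79, 129, 133, 131, 136, 135, 134, 135, 137, 132, 125, 128, 127, 124, 125, 125, 124, 120, 126]
215 [106, 108, 107, 112, 97, 95, 96, 93, 92, 94, 92, 86, 79, 84, 78, 78, 80, 82, 87, 87, 87, 77, 91, 98, 102, 104, 102, 104, 107, 106, 103, 102, 103, 101, 103, 102, 96, 95, 70, 68, 74, 79, 88, 92, 90, 88, 90, 132, 139, 138, 142, 119, 79, 76, 76, 75, 73, 78, 76, 70, 78]
221 [98, 100, 98, 95, 94, 93, 94, 97, 92, 92, 92, 77, 83, 80, 80, 84, 85, 90, 83, 87, 89, 75, 90, 99, 101, 106, 104, 105, 105, 105, 107, 105, 105, 103, 104, 100, 99, 95, 72, 70, 75, 85, 85, 85, 85, 89, 86, 88, 86, 89, 84, 85, 82, 81, 85, 84, 82, 81, 82, 85, 83]
```

The slot mouth is centred at base y ≈ -96.8 mm, while the screen sits about 0.5 mm towards -y. Correct that and insert.

```bash
python3 drive.py '{"motion":[[0.0007, 0.0006, 0, 0, 0, 0], [0, 0, 0.006, 0, 0, 0], [0, 0, 0.005, 0, 0, 0], [0, 0, 0, 0, 0, 0]]}'|grep -E 'pos|cont'; python3 drive.py '{"motion":[[0, 0, 0.0015, 0, 0, 0], [0, 0, 0.0015, 0, 0, 0], [0, 0, 0, 0, 0, 0]]}'|grep -E 'pos|cont'; python3 drive.py '{"motion":[[0, 0, 0.001, 0, 0, 0], [0, 0, 0.001, 0, 0, 0], [0, 0, 0, 0, 0, 0]]}'|grep -E 'pos|cont'
```

```text
eef_pos: [0.544, -0.1407, 0.0632]
contact_force: [-0.3, -0.4, -1.3]
eef_pos: [0.5441, -0.1407, 0.0605]
contact_force: [0.2, -2.1, -1.8]
eef_pos: [0.5441, -0.1407, 0.0585]
contact_force: [1.0, -2.1, -1.6]
```

```bash
python3 drive.py '{"motion":[[0, 0, 0.003, 0, 0, 0], [0, 0, 0.003, 0, 0, 0], [0, 0, 0.0015, 0, 0, 0], [0, 0, 0.001, 0, 0, 0], [0, 0, 0, 0, 0, 0]]}'|grep -E 'pos|cont'; python3 drive.py '{"motion":[[0, 0, 0.001, 0, 0, 0], [0, 0, 0.001, 0, 0, 0], [0, 0, 0, 0, 0, 0]]}'|grep -E 'pos|cont'
```

```text
eef_pos: [0.5441, -0.1407, 0.05]
contact_force: [0.5, -2.1, -2.0]
eef_pos: [0.5442, -0.1407, 0.0488]
contact_force: [-2.1, -1.4, 6.7]
```

Seated on the floor. Release, rise, and re-measure the tins.

```bash
python3 drive.py '{"motion":[[0, 0, 0, 0, 0, 0], [0, 0, 0, 0, 0, 0], [0, 0, 0, 0, 0, 0]]}' 0.35 >/dev/null; python3 drive.py '{"motion":[[0, 0, -0.03, 0, 0, 0], [0, 0, -0.06, 0, 0, 0], [0, -0.05, -0.06, 0, 0, 0.18], [0, -0.06, -0.04, 0, 0, 0.18], [0, -0.05, 0, 0, 0, 0.18], [0.04, 0, 0, 0, 0, 0.18], [0.04, 0, 0, 0, 0, 0.18], [0.04, 0, 0, 0, 0, 0.18], [0, 0, 0, 0, 0, 0.18], [0, 0, 0, 0, 0, 0.18], [0, 0, 0, 0, 0, 0.13], [0, 0, 0, 0, 0, 0]]}' 0.7; python3 drive.py '{"motion":[[0, 0, 0, 0, 0, 0]]}';  cat > tins.py <<'E'
from h import *
import sys
np.set_printoptions(precision=4,suppress=True)
def tins(f,z=.018):
    im=cv2.imread(f'pics/{f}.png');h=cv2.cvtColor(im,cv2.COLOR_BGR2HSV);m=((h[...,1]<45)&(h[...,2]>150)).astype(np.uint8)
    m=cv2.morphologyEx(m,cv2.MORPH_OPEN,np.ones((3,3)));n,_,s,ce=cv2.connectedComponentsWithStats(m);o=[]
    for i in range(1,n):
        X=plane(f,ce[i],z)[0]
        if s[i,4]>60 and s[i,4]<2500 and .28<X[0]<.51 and -.45<X[1]<-.1: o.append((X,s[i,4],ce[i].round(1)))
    return o
if __name__=='__main__':
    for c,f in zip(('wrist','scene','side'),sys.argv[1:]):
        snap(c,f)
        for o in tins(f): print(c,*o)
E
python3 tins.py w9 s9 d9
```

```text
time: 29.35
eef_pos: [0.4395, -0.2188, 0.2207]
tcp_rot: [[-0.169, 0.986, -0.0], [0.986, 0.169, 0.0], [0.0, -0.0, -1.0]]
contact_force: [0.6, -0.2, 0.5]
grip_width: 0.701
grip_force: 0.0
time: 29.48
eef_pos: [0.4395, -0.2189, 0.2207]
tcp_rot: [[-0.17, 0.985, -0.0], [0.985, 0.17, 0.0], [0.0, -0.0, -1.0]]
contact_force: [-1.0, 0.4, -0.3]
grip_width: 0.704
grip_force: 0.0
wrist [ 0.3631 -0.241   0.018 ] 812 [242.  218.3]
wrist [ 0.427  -0.2617  0.018 ] 505 [300.6 247.5]
wrist [ 0.3943 -0.3211  0.018 ] 517 [262.4 293.9]
wrist [ 0.4327 -0.3522  0.018 ] 620 [293.1 324.4]
scene [ 0.4272 -0.2647  0.018 ] 223 [315.7 281. ]
scene [ 0.36   -0.2447  0.018 ] 269 [281.9 298.3]
scene [ 0.4312 -0.3551  0.018 ] 263 [357.8 304. ]
scene [ 0.3892 -0.3246  0.018 ] 274 [328.4 310.5]
side [ 0.3641 -0.2421  0.018 ] 172 [257.3 270.5]
side [ 0.3926 -0.3304  0.018 ] 62 [286.6 295.7]
side [ 0.4338 -0.354   0.018 ] 221 [315.3 299. ]
```

The last tin has been knocked to about (0.393,-0.323); the others are where they were. Pick the tin at (0.431,-0.2615) first.

Run:
```python
from h import *
go([.431,-.2615,.0025],np.radians(99.6))
```

```text
t 29.625 delta tool [-0.0405 -0.0156  0.2183]
rz tool 0.0024
```

```bash
python3 drive.py '{"motion":[[-0.0405, -0.0156, 0.03, 0, 0, 0], [0, 0, 0.055, 0, 0, 0], [0, 0, 0.055, 0, 0, 0], [0, 0, 0.045, 0, 0, 0], [0, 0, 0.023, 0, 0, 0], [0, 0, 0.0103, 0, 0, 0], [0, 0, 0, 0, 0, 0], [0, 0, 0, 0, 0, 0]]}' 0.6|grep -E 'pos|cont'; python3 drive.py '{"motion":[[0, 0, 0, 0, 0, 0], [0, 0, 0, 0, 0, 0], [0, 0, 0, 0, 0, 0], [0, 0, 0, 0, 0, 0]]}' 0 25; python3 drive.py '{"motion":[[0, 0, -0.03, 0, 0, 0], [0, 0, -0.06, 0, 0, 0], [0, 0, -0.01, 0, 0, 0], [0, 0, 0, 0, 0, 0]]}';python3 - <<'E'
from h import *
a=np.radians(9.6);ey=np.array([-np.sin(a),np.cos(a)]);ex=np.array([np.cos(a),np.sin(a)]);c=np.array([.5292,-.0461])
for n,T in [('E',c+.04*ex),('W',c-.04*ex),('N',c+.04*ey),('S',c-.04*ey)]: print(n,T)
go(list(c+.04*ey)+[.033],np.radians(99.6))
E
```

```text
eef_pos: [0.4314, -0.2619, 0.0035]
contact_force: [1.3, 1.2, -0.5]
time: 31.12
eef_pos: [0.4311, -0.2616, 0.0029]
tcp_rot: [[-0.168, 0.986, 0.0], [0.986, 0.168, -0.0], [-0.001, 0.0, -1.0]]
contact_force: [-0.8, 1.6, 5.4]
grip_width: 0.37
grip_force: 25.0
time: 31.62
eef_pos: [0.4308, -0.2614, 0.1022]
tcp_rot: [[-0.168, 0.986, 0.0], [0.986, 0.168, -0.0], [-0.0, 0.0, -1.0]]
contact_force: [-0.6, -0.1, -0.2]
grip_width: 0.366
grip_force: 25.0
E [ 0.56863984 -0.03942925]
W [ 0.48976016 -0.05277075]
N [ 0.52252925 -0.00666016]
S [ 0.53587075 -0.08553984]
t 31.625 delta tool [0.2357 0.1331 0.0692]
rz tool 0.0012
```

```bash
python3 drive.py '{"motion":[[0.045, 0.0266, -0.015, 0, 0, 0], [0.047, 0.0266, -0.01, 0, 0, 0], [0.047, 0.0266, 0, 0, 0, 0], [0.047, 0.0266, 0, 0, 0, 0], [0.0497, 0.0267, 0, 0, 0, 0], [0, 0, 0, 0, 0, 0], [0, 0, 0, 0, 0, 0]]}'|grep -E 'pos|cont'
python3 - <<'E'
from h import *
go([.5225,-.0067,.0345],np.radians(99.6))
E
```

```text
eef_pos: [0.5219, -0.0071, 0.126]
contact_force: [0.4, -0.5, -0.1]
t 32.5 delta tool [0.0002 0.0009 0.0915]
rz tool 0.0012
```

```bash
python3 drive.py '{"motion":[[0, 0.0009, 0.05, 0, 0, 0], [0, 0, 0.03, 0, 0, 0], [0, 0, 0.0095, 0, 0, 0], [0, 0, 0.002, 0, 0, 0], [0, 0, 0, 0, 0, 0]]}'|grep -E 'pos|cont';python3 drive.py '{"motion":[[0, 0, 0.001, 0, 0, 0], [0, 0, 0, 0, 0, 0]]}'|grep -E 'pos|cont'; python3 drive.py '{"motion":[[0, 0, 0, 0, 0, 0], [0, 0, 0, 0, 0, 0], [0, 0, 0, 0, 0, 0]]}' 0.5|grep -E 'pos|cont|wid'; python3 drive.py '{"motion":[[0, 0, -0.03, 0, 0, 0], [0, 0, -0.06, 0, 0, 0], [0, 0, 0, 0, 0, 0]]}' |grep pos;  python3 - <<'E'
from h import *
go([.3637,-.2416,.12],np.radians(99.6))
E
```

```text
eef_pos: [0.524, -0.0071, 0.0369]
contact_force: [1.2, -0.3, -0.8]
eef_pos: [0.5237, -0.0066, 0.0354]
contact_force: [-0.1, -0.0, -0.5]
eef_pos: [0.5235, -0.0066, 0.035]
contact_force: [-0.2, -0.1, 1.2]
grip_width: 0.499
eef_pos: [0.5254, -0.007, 0.1288]
t 34.125 delta tool [-0.2041 -0.1989  0.008 ]
rz tool 0.0013
```

```bash
python3 drive.py '{"motion":[[-0.034, -0.033, 0, 0, 0, 0], [-0.034, -0.033, 0, 0, 0, 0], [-0.034, -0.033, 0, 0, 0, 0], [-0.034, -0.033, 0, 0, 0, 0], [-0.034, -0.033, 0, 0, 0, 0], [-0.034, -0.034, 0, 0, 0, 0], [0, 0, 0, 0, 0, 0], [0, 0, 0, 0, 0, 0]]}' 0.65 >/dev/null; python3 tins.py w10 s10 d10
python3 - <<'E'
from h import *
go([.3637,-.2416,.003],np.radians(99.6))
E
```

```text
wrist [ 0.4612 -0.1368  0.018 ] 61 [489.1 115. ]
wrist [ 0.3622 -0.2365  0.018 ] 1004 [321.  230.8]
wrist [ 0.3904 -0.3178  0.018 ] 834 [338.4 331.7]
wrist [ 0.4336 -0.3618  0.018 ] 311 [378.7 384.3]
scene [ 0.3612 -0.2381  0.018 ] 149 [279.6 296.1]
scene [ 0.43   -0.3561  0.018 ] 283 [357.9 304.7]
scene [ 0.3885 -0.3251  0.018 ] 283 [328.4 310.9]
side [ 0.3632 -0.2365  0.018 ] 102 [256.1 269. ]
side [ 0.3925 -0.325   0.018 ] 183 [285.6 293.8]
side [ 0.4338 -0.3539  0.018 ] 223 [315.3 299. ]
t 35.275 delta tool [-0.0017  0.0014  0.1217]
rz tool 0.0029
```

```bash
python3 drive.py '{"motion":[[-0.001, 0.0014, 0.04, 0, 0, 0], [0, 0, 0.045, 0, 0, 0], [0, 0, 0.025, 0, 0, 0], [0, 0, 0.0117, 0, 0, 0], [0, 0, 0, 0, 0, 0], [0, 0, 0, 0, 0, 0]]}'|grep -E 'pos|cont'; python3 drive.py '{"motion":[[0, 0, 0, 0, 0, 0], [0, 0, 0, 0, 0, 0], [0, 0, 0, 0, 0, 0], [0, 0, 0, 0, 0, 0]]}' 0 25; python3 drive.py '{"motion":[[0, 0, -0.03, 0, 0, 0], [0, 0, -0.06, 0, 0, 0], [0, 0, -0.035, 0, 0, 0], [0, 0, 0, 0, 0, 0]]}'|grep -E 'pos|wid';python3 - <<'E'
from h import *
go([.4898,-.0528,.034],np.radians(189.6))
E
```

```text
eef_pos: [0.3636, -0.2422, 0.0041]
contact_force: [-0.3, 0.3, 0.6]
time: 36.52
eef_pos: [0.3632, -0.242, 0.0035]
tcp_rot: [[-0.168, 0.986, 0.0], [0.986, 0.168, -0.0], [-0.0, 0.0, -1.0]]
contact_force: [-0.5, 0.3, 5.0]
grip_width: 0.371
grip_force: 25.0
eef_pos: [0.3638, -0.2426, 0.1301]
grip_width: 0.371
t 37.025 delta tool [0.1664 0.1559 0.0958]
rz tool -1.5696
```

```bash
python3 drive.py '{"motion":[[0.0416, 0.039, 0, 0, 0, 0], [0.0416, 0.039, 0, 0, 0, 0], [0.0416, 0.039, 0, 0, 0, 0], [0.0416, 0.039, 0, 0, 0, 0], [0, 0, 0, 0, 0, -0.18], [0, 0, 0, 0, 0, -0.18], [0, 0, 0, 0, 0, -0.18], [0, 0, 0, 0, 0, -0.18], [0, 0, 0, 0, 0, -0.18], [0, 0, 0, 0, 0, -0.18], [0, 0, 0, 0, 0, -0.18], [0, 0, 0, 0, 0, -0.18]]}' >/dev/null; python3 drive.py '{"motion":[[0, 0, 0, 0, 0, -0.13], [0, 0, 0, 0, 0, 0], [0, 0, 0, 0, 0, 0]]}' |grep -E pos
python3 - <<'E'
from h import *
go([.4898,-.0528,.036],np.radians(189.6))
E
```

```text
eef_pos: [0.4886, -0.0516, 0.1275]
t 38.9 delta tool [-0.0011 -0.0015  0.0915]
rz tool -0.0022
```

```bash
python3 drive.py '{"motion":[[-0.0011, -0.0015, 0.05, 0, 0, 0], [0, 0, 0.03, 0, 0, 0], [0, 0, 0.0095, 0, 0, 0], [0, 0, 0.002, 0, 0, 0], [0, 0, 0.001, 0, 0, 0], [0, 0, 0, 0, 0, 0]]}'|grep -E 'pos|cont'; python3 drive.py '{"motion":[[0, 0, 0, 0, 0, 0], [0, 0, 0, 0, 0, 0], [0, 0, 0, 0, 0, 0]]}' 0.5|grep -E 'pos|cont|wid'; python3 drive.py '{"motion":[[0, 0, -0.03, 0, 0, 0], [0, 0, -0.06, 0, 0, 0], [0, 0, 0, 0, 0, 0]]}' |grep pos;  python3 - <<'E'
from h import *
go([.4335,-.3532,.12],np.radians(142))
E
```

```text
eef_pos: [0.4907, -0.0531, 0.0366]
contact_force: [0.0, 0.1, 0.4]
eef_pos: [0.4903, -0.053, 0.0359]
contact_force: [0.1, -0.9, 0.2]
grip_width: 0.5
eef_pos: [0.4921, -0.0535, 0.1294]
t 40.4 delta tool [ 0.108  -0.2856  0.0098]
rz tool 0.8313
```

```bash
python3 drive.py '{"motion":[[0.027, -0.0476, 0, 0, 0, 0], [0.027, -0.0476, 0, 0, 0, 0], [0.027, -0.0476, 0, 0, 0, 0], [0.0, -0.0476, 0, 0, 0, 0], [0, -0.045, 0, 0, 0, 0.18], [0, 0, 0, 0, 0, 0.18], [0, 0, 0, 0, 0, 0.18], [0, 0, 0, 0, 0, 0.18], [0, 0, 0, 0, 0, 0.11], [0, 0, 0, 0, 0, 0], [0, 0, 0, 0, 0, 0]]}' 0.6 |grep pos
python3 - <<'E'
from h import *
print('pot',plane('w2',[172,267],.049),plane('s10',proj('s10',plane('w2',[172,267],.049)),.049), 'bottle',plane('w2',[257,313],.059))
E
python3 tins.py w11 s11 d11
```

```text
eef_pos: [0.4496, -0.2984, 0.1253]
pot [[ 0.39450685 -0.40558271  0.049     ]] [[ 0.39450685 -0.40558271  0.049     ]] bottle [[ 0.48103817 -0.45232707  0.059     ]]
wrist [ 0.296  -0.4305  0.018 ] 212 [ 43.7 181.1]
wrist [ 0.391  -0.3218  0.018 ] 1593 [244.8 192.9]
wrist [ 0.432  -0.3539  0.018 ] 1029 [248.5 260.5]
scene [ 0.4295 -0.3569  0.018 ] 229 [358.1 305.1]
scene [ 0.3883 -0.325   0.018 ] 284 [328.3 310.9]
```

The tins are at (0.391,-0.322) and (0.4335,-0.3535), and the ochre pot at (0.3945,-0.4056). I'll take the nearer tin first with the fingers across the pair.

Run:
```python
from h import *
go([.391,-.322,.003],np.radians(142))
```

```text
t 41.925 delta tool [ 0.0319 -0.0546  0.1226]
rz tool 0.0022
```

```bash
python3 drive.py '{"motion":[[0.016, -0.027, 0, 0, 0, 0], [0.0159, -0.0276, 0.02, 0, 0, 0], [0, 0, 0.045, 0, 0, 0], [0, 0, 0.03, 0, 0, 0], [0, 0, 0.018, 0, 0, 0], [0, 0, 0.0096, 0, 0, 0], [0, 0, 0, 0, 0, 0], [0, 0, 0, 0, 0, 0]]}'|grep -E 'pos|cont'; python3 drive.py '{"motion":[[0, 0, 0, 0, 0, 0], [0, 0, 0, 0, 0, 0], [0, 0, 0, 0, 0, 0], [0, 0, 0, 0, 0, 0]]}' 0 25; python3 drive.py '{"motion":[[0, 0, -0.03, 0, 0, 0], [0, 0, -0.06, 0, 0, 0], [0, 0, -0.035, 0, 0, 0], [0, 0, 0, 0, 0, 0]]}'|grep -E 'pos|wid';python3 - <<'E'
from h import *
go([.5686,-.0394,.128],np.radians(189.6))
E
```

```text
eef_pos: [0.3913, -0.3224, 0.0039]
contact_force: [-0.3, -0.2, -0.2]
time: 43.42
eef_pos: [0.3912, -0.3222, 0.0035]
tcp_rot: [[-0.789, 0.615, 0.0], [0.615, 0.789, -0.0], [-0.001, -0.0, -1.0]]
contact_force: [-1.0, 1.5, 5.2]
grip_width: 0.372
grip_force: 25.0
eef_pos: [0.3917, -0.3228, 0.1302]
grip_width: 0.369
t 43.925 delta tool [0.0347 0.3323 0.0016]
rz tool -0.8295
```

```bash
python3 drive.py '{"motion":[[0.005, 0.055, 0, 0, 0, 0], [0.006, 0.055, 0, 0, 0, 0], [0.006, 0.056, 0, 0, 0, 0], [0.006, 0.056, 0, 0, 0, 0], [0.006, 0.056, 0, 0, 0, 0], [0.0057, 0.0543, 0, 0, 0, -0.18], [0, 0, 0, 0, 0, -0.18], [0, 0, 0, 0, 0, -0.18], [0, 0, 0, 0, 0, -0.18], [0, 0, 0, 0, 0, -0.1095], [0, 0, 0, 0, 0, 0], [0, 0, 0, 0, 0, 0]]}' |grep pos
python3 - <<'E'
from h import *
go([.5686,-.0394,.0345],np.radians(189.6))
E
```

```text
eef_pos: [0.5677, -0.0385, 0.1273]
t 45.425 delta tool [-0.0009 -0.0011  0.0928]
rz tool -0.0023
```

```bash
python3 drive.py '{"motion":[[0, -0.0011, 0.05, 0, 0, 0], [0, 0, 0.03, 0, 0, 0], [0, 0, 0.009, 0, 0, 0], [0, 0, 0.002, 0, 0, 0], [0, 0, 0.0015, 0, 0, 0], [0, 0, 0, 0, 0, 0]]}'|grep -E 'pos|cont'; python3 drive.py '{"motion":[[0, 0, 0, 0, 0, 0], [0, 0, 0, 0, 0, 0], [0, 0, 0, 0, 0, 0]]}' 0.5|grep -E 'pos|cont|wid'; python3 drive.py '{"motion":[[0, 0, -0.03, 0, 0, 0], [0, 0, -0.06, 0, 0, 0], [0, 0, 0, 0, 0, 0]]}' |grep pos;  python3 - <<'E'
from h import *
go([.4335,-.3535,.12],np.radians(99.6))
E
```

```text
eef_pos: [0.5686, -0.0398, 0.0365]
contact_force: [-0.6, -0.1, 0.0]
eef_pos: [0.5682, -0.0397, 0.0358]
contact_force: [0.2, -0.1, 0.2]
grip_width: 0.496
eef_pos: [0.5701, -0.0402, 0.1299]
t 46.925 delta tool [ 0.187  -0.2861  0.0095]
rz tool -1.5708
```

```bash
python3 drive.py '{"motion":[[0.0312, -0.0477, 0, 0, 0, 0], [0.0312, -0.0477, 0, 0, 0, 0], [0.0312, -0.0477, 0, 0, 0, 0], [0.0312, -0.0477, 0, 0, 0, 0], [0.0312, -0.0477, 0, 0, 0, 0], [0.031, -0.0477, 0, 0, 0, 0.18], [0, 0, 0, 0, 0, 0.18], [0, 0, 0, 0, 0, 0.18], [0, 0, 0, 0, 0, 0.18], [0, 0, 0, 0, 0, 0.18], [0, 0, 0, 0, 0, 0.18], [0, 0, 0, 0, 0, 0.18]]}' 0.6 |grep pos; python3 drive.py '{"motion":[[0, 0, 0, 0, 0, 0.18], [0, 0, 0, 0, 0, 0.13], [0, 0, 0, 0, 0, 0], [0, 0, 0, 0, 0, 0]]}'
python3 - <<'E'
from h import *
go([.4335,-.3535,.003],np.radians(99.6))
E
python3 tins.py w12 s12 d12
```

```text
eef_pos: [0.4312, -0.3527, 0.1246]
time: 48.92
eef_pos: [0.4313, -0.3529, 0.1252]
tcp_rot: [[-0.17, 0.985, -0.0], [0.985, 0.17, 0.001], [0.001, -0.0, -1.0]]
contact_force: [0.0, -0.9, 0.8]
grip_width: 0.601
grip_force: 0.0
t 48.925 delta tool [-0.001   0.0021  0.1222]
rz tool 0.0032
wrist [ 0.4326 -0.3488  0.018 ] 1057 [322.  230.5]
scene [ 0.4308 -0.3507  0.018 ] 173 [355.5 302.9]
side [ 0.4341 -0.3488  0.018 ] 141 [314.4 297.2]
```

```bash
python3 drive.py '{"motion":[[-0.001, 0.0017, 0.04, 0, 0, 0], [0, 0, 0.045, 0, 0, 0], [0, 0, 0.025, 0, 0, 0], [0, 0, 0.012, 0, 0, 0], [0, 0, 0, 0, 0, 0], [0, 0, 0, 0, 0, 0]]}'|grep -E 'pos|cont'; python3 drive.py '{"motion":[[0, 0, 0, 0, 0, 0], [0, 0, 0, 0, 0, 0], [0, 0, 0, 0, 0, 0], [0, 0, 0, 0, 0, 0]]}' 0 25; python3 drive.py '{"motion":[[0, 0, -0.03, 0, 0, 0], [0, 0, -0.06, 0, 0, 0], [0, 0, -0.035, 0, 0, 0], [0, 0, 0, 0, 0, 0]]}'|grep -E 'pos|wid';python3 - <<'E'
from h import *
go([.5359,-.0855,.128],np.radians(99.6))
E
```

```text
eef_pos: [0.4338, -0.3543, 0.0048]
contact_force: [0.5, 0.0, -0.0]
time: 50.32
eef_pos: [0.4334, -0.3539, 0.0042]
tcp_rot: [[-0.167, 0.986, 0.0], [0.986, 0.167, -0.001], [-0.001, 0.0, -1.0]]
contact_force: [-0.5, 0.0, 5.7]
grip_width: 0.368
grip_force: 25.0
eef_pos: [0.434, -0.3545, 0.1308]
grip_width: 0.37
t 50.825 delta tool [0.2482 0.1456 0.0022]
rz tool 0.0007
```

```bash
python3 drive.py '{"motion":[[0.049, 0.029, 0, 0, 0, 0], [0.05, 0.029, 0, 0, 0, 0], [0.05, 0.029, 0, 0, 0, 0], [0.05, 0.029, 0, 0, 0, 0], [0.0492, 0.0296, 0, 0, 0, 0], [0, 0, 0, 0, 0, 0], [0, 0, 0, 0, 0, 0]]}' |grep pos
python3 - <<'E'
from h import *
go([.5359,-.0855,.0355],np.radians(99.6))
E
```

```text
eef_pos: [0.5347, -0.0849, 0.1275]
t 51.7 delta tool [-0.0009  0.0012  0.092 ]
rz tool 0.0009
```

```bash
python3 drive.py '{"motion":[[-0.0005, 0.0005, 0.05, 0, 0, 0], [0, 0, 0.03, 0, 0, 0], [0, 0, 0.009, 0, 0, 0], [0, 0, 0.002, 0, 0, 0], [0, 0, 0.001, 0, 0, 0], [0, 0, 0, 0, 0, 0]]}'|grep -E 'pos|cont'; python3 drive.py '{"motion":[[0, 0, 0, 0, 0, 0], [0, 0, 0, 0, 0, 0], [0, 0, 0, 0, 0, 0]]}' 0.5|grep -E 'pos|cont|wid'; python3 drive.py '{"motion":[[0, 0, -0.03, 0, 0, 0], [0, 0, -0.06, 0, 0, 0], [0.04, 0, -0.06, 0, 0, 0], [0.04, 0, 0, 0, 0, 0], [0, 0, 0, 0, 0, 0], [0, 0, 0, 0, 0, 0]]}' |grep -E 'pos|time';  python3 - <<'E'
from h import *
a=snap('wrist','w13');b=snap('scene','s13');c=snap('side','d13')
cb=cv2.resize(b[150:260,190:350],(436,300),interpolation=cv2.INTER_CUBIC);cd=cv2.resize(c[150:270,250:390],(350,300),interpolation=cv2.INTER_CUBIC)
w=cv2.resize(a[90:370,120:520],(428,300));x=np.zeros((300,786,3),np.uint8);x[:,:428]=w
e=cv2.resize(b[240:400,220:480],(358,220));x[:220,428:]=e
cv2.imwrite('pics/c13.png',np.vstack([np.hstack([cb,cd]),x]))
E
```

```text
eef_pos: [0.5362, -0.0853, 0.0375]
contact_force: [-0.1, -0.3, 0.1]
eef_pos: [0.5359, -0.0851, 0.0368]
contact_force: [-0.4, -0.1, 0.1]
grip_width: 0.5
time: 53.58
eef_pos: [0.5234, -0.0119, 0.1784]
```

View pics/c13.png

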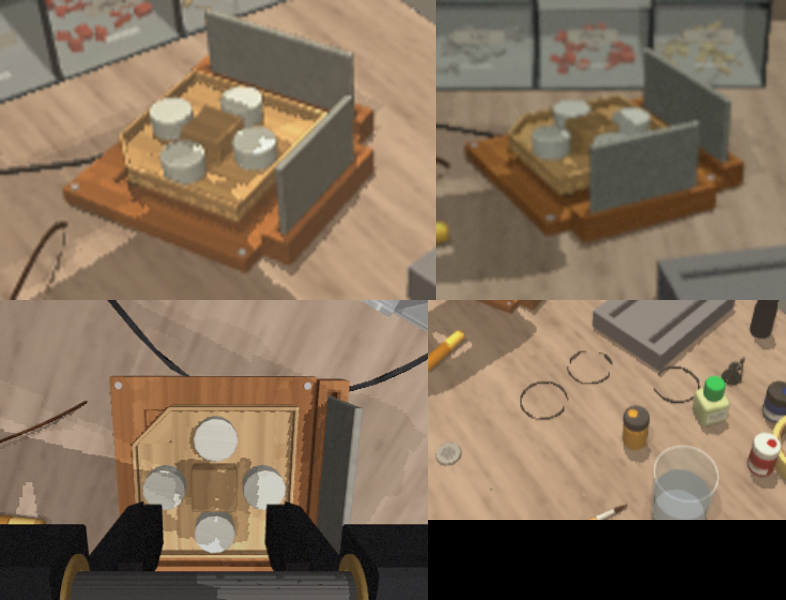

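Everything is in place. All four tins stand upright inside the rim around the block, the riser is square and level, both screens are down in their slots, and the bystanders have not moved. Handing in.

```bash
python3 drive.py '{"motion":[[0, 0, -0.02, 0, 0, 0], [0, 0, 0, 0, 0, 0]]}' >/dev/null; python3 -c "
from workcell import bot, grab_frame, camera_params, hand_in
print(hand_in())"
```

```text
the job is handed in; nothing more can be done
None
```

The job is handed in at about 54 s, though no verdict came back: the riser sits level with its long foot in the pocket, both screens are on their slot floors, all four tins stand upright on the deck, and the bystanders were left where they were.

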